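Lever open the knobless door of the spice box with a palette knife

ROBOT

A 6-joint arm with a two-finger parallel gripper is mounted at the origin on the work surface. World frame = base frame: x ahead of the robot, y to its left, z up, the work surface at z = 0. Lengths are in m, angles in rad, forces in N, time in s.
With the tool pointing down it reaches from about 0.275 to 1 m from the base axis. Payload 8.4 kg.
Tool frame: the origin (TCP) lies at the very end of the fingers, on their centre line; the grasp point (between the pads) lies 19 mm behind it; z points along the fingers, y is the direction in which the jaws open and shut (so a half turn about z gives the same grasp; the last joint's range is limited). The gripper opens to 85 mm and grips with 20 to 120 N. Pads are 22 mm wide; open, the fingers measure 114 mm over their backs; the gripper's body (76 mm by 85 mm) begins 54 mm behind the grasp point. The pads swing forward as they close: fully open they stand 13 mm farther back than shut.
Start: joints at [1.188, 0.353, 1.633, -0, 1.155, -0.002], TCP at [0.232, 0.58, 0.231] pointing down, gripper open.
Joint ranges: [-2.63, 2.63], [-0.92, 2.1], [0.06, 2.66], [-1.3, 4.44], [0, 2.69], [-3.02, 3.02]. Speed limits (rad/s): [2.22, 2.22, 2.79, 3.14, 3.14, 3.14].

INTERFACE

Orientations are given as a unit quaternion [x, y, z, w].
In Python, from cell import env gives the robot as it stands.
- The arm moves only by the shell command python3 -m crank 'ROWS'. ROWS is JSON, a list of rows, each an object of numbers: "ax", "ay", "az": the turn, a rotation vector about the tool's x, y, z in rad; "x", "y", "z": the shift along the tool's x, y, z in m; "jaw": the closure, from 0 (fully open) to 1 (shut). A call has 1 to 10 rows; each row is the pose to reach, as a shift and turn from the pose commanded when the call began, along the tool's axes at that moment; what a row does not reach only later rows make up. A row lasts 1/10 s, in which the tool goes at most 50 mm and 8.59 degrees, less where a joint would pass 70% of its speed; a pose out of reach is approached as far as the arm can. A call with a gripper value outside its range is refused whole. The fingers move at their own pace and stop on an object; the grip force is fixed at half the most. Time passes only in rows, so rows that repeat a pose let the fingers close. It gives the time, the measured TCP pose, the force and the opening at its end, in the units of the state.
- env.observe(): the state, without advancing time (a new reading comes with each control period).
- env.snapshot(name): name is "side" or "top"; returns a dict with "image" (420x560x3 uint8, red, green, blue), "intrinsics" (3x3 intrinsics, pixels), "pose" (4x4, takes a point from camera to world coordinates). Camera axes: x right, y up, looking along -z (the intrinsics and any distortion apply to the point x, -y, -z); pixel columns grow to the right and rows downward; lengths in m; the calibration is good to about 2 mm. A picture is of the moment at which its call begins. There is no depth.
- env.sign_off(): hands the job in, once; it reports no verdict.
The state is a dict: "time_s": time; "q": joint angles; "qd": joint speeds; "joint_efforts": joint torques, N m; "tcp_pos": TCP position; "ee_rot": TCP orientation; "ft_force": force on the tool from outside, world axes, zero at the start; "moment": the same for the moment, N m; "width": finger opening in m.
Only numpy, scipy, OpenCV 4.12 (cv2) and the standard library are available. Lean on these libraries where they do the work, as an engineer would, in place of code of your own. Each camera call takes 0.05 s, during which the arm holds its last target.

TASK

The knob has come off the swing-up door of the wooden spice box, and the palette knife for prying it has slipped handle-first under the spice rack: draw the knife out, let it lie on the ledge and take a fresh grip, then slide its blade flat into the gap under the door's front edge, the door still down, until it stops against the batten inside, so that the bare lip does not split. Lever the door up with the knife, swing it right back until it stays open, and lay the knife flat on the ledge clear of the box. Do not shove the box along, and leave the shakers and the mortar where they stand.

Things in the scene. Friction and masses are not known exactly. Their poses are not given: they have to be found in the camera images.
- knife: Palette knife, 195 mm, 100 g. Origin on the underside below mid-handle; x points to the blade's tip, z up. Handle (wood, dark steel ferrule): x -47.5 to 47.5, 24 wide, 20 thick. Stiff blade: x 47.5 to 147.5, 30 wide, 2.4 thick, mid-plane at z 10: lying on its handle the blade hovers level. Balance near x 29. Starts under the rack, tip away from it: only 45 to 55 mm of blade stick out.
- tip (a point): The middle of the blade's tip: x = 147.5 mm, z = 10 mm in the knife's frame; same axes as the knife.
- rack: Pine spice rack in two steps, screwed to the ledge, 160 mm deep (x), 260 wide (y). Origin on the ledge under its middle; its open front faces its own -x. Front step: x -80 to 0, top 50 mm up; back step: x 0 to 80, top 90 mm up. The hollow under it is 36 mm high, 232 mm wide, open at the front, closed at the sides and at the back (x = 70 mm).
- box: Wooden spice box, about 2 kg, loose on the ledge (slides if pushed with 9 to 18 N). 160 mm deep (x), 150 wide (y), 75 high without its door. Origin under its middle; front faces its own -x, z up. Walls 12 mm thick; side walls reach the door, the front wall is 5.5 mm lower. Tins inside reach 52 mm above the ledge.
- gap (a point): Middle of the gap's mouth in the box's front face, between front wall and door (box frame x -80, y 0, z 72.25 mm); axes as the box. With the door down the gap is 5.5 mm high, 126 mm wide. The blade goes in along the box's +x and is stopped by the door's front batten 52 mm behind the front face; the batten is 25 mm deep, spans the inside and hangs 14 mm below the door.
- door (a joint): Door angle in rad: 0 down, 1.85 leaning back on its stop. Plank panel 160 x 150 mm, 12 thick, 200 g, flush with the box, top 87 mm above the ledge, no knob. Hinged on the box's far top edge, its front edge rises; it falls shut if let go below about 1.5 rad and falls back on its stop beyond about 1.65 rad.
- door_hinge (a point): The door's hinge axis, parallel to the box's y: box frame x = +80, y = 0, z = 75 mm, on the plane of the door's underside.
- shaker0: Square glass shaker with black flip-top cap, 46 x 46 x 91 mm, loose on the rack's back step. Origin under its middle. Bystander, like the next two.
- shaker1: Second shaker, the same.
- shaker2: Third shaker, the same.
- mortar: Grey stoneware mortar, 120 mm across, 85 mm high, with its pestle standing in it (up to 145 mm high). Origin under its middle. Bystander.
Not all that is in view belongs to the job. Of the things that look like the knife, the largest one is meant.

How it is judged:
By the outcome, as a careful person would: the job done as asked, in the order asked, and still so for the second after the job is handed in, with the robot touching nothing.
It also fails if it takes over 69 s, if anything falls off the work surface, if the arm or the gripper's body presses on something with over 40 N, if the wrist force passes 120 N, or if a joint passes its speed limit or range.

## Working session

There is one attempt and no reset: what is moved stays moved. The work goes in short steps, Python scripts to look and compute and a shell command to move; the robot and the scene stay as the last step left them, time stands still between calls to the robot, and variables do not carry over. Pictures are saved under pics/ and viewed, and the job is handed in when it is done.

```bash
ls -la; mkdir -p pics; python3 - <<'E'
from cell import env
import cv2, numpy as np
print(env.observe())
for n in ("side","top"):
    s=env.snapshot(n)
    cv2.imwrite(f"pics/{n}0.png",s["image"][:,:,::-1])
    print(n,s["intrinsics"],s["pose"], [k for k in s])
E
```

```text
total 12
drwxr-xr-x  3 agent agent 4096 Dec  7 00:58 .
drwxr-xr-x 23 root  root  4096 Dec  7 00:58 ..
drwxr-xr-x  2 agent agent 4096 Dec  7 00:58 pics
{'time_s': 0.0, 'q': array([ 1.18759811e+00,  3.53677791e-01,  1.63415572e+00,  3.91288439e-05,
        1.15521423e+00, -2.42165738e-03]), 'qd': array([-0.00085651, -0.00100893, -0.00109036, -0.00033724,  0.00164437,
        0.00058372]), 'joint_efforts': array([-1.48863724e-03, -6.05270863e+01, -3.42050850e+01, -1.02168381e-04,
        9.53114679e-03, -1.50808586e-05]), 'tcp_pos': array([0.23209176, 0.57977489, 0.23053394]), 'ee_rot': array([ 1.89247891e-01,  9.81929074e-01, -7.10633198e-04, -1.56971883e-04]), 'ft_force': array([0.29635812, 0.7756709 , 0.03755742]), 'moment': array([0.03839927, 0.03890385, 0.01397197]), 'width': 0.08566802148411276}
side [[495.79052589   0.         272.50597402]
 [  0.         495.79052589 200.47191831]
 [  0.           0.           1.        ]] [[-0.57418746 -0.56378074  0.59368345  1.45745556]
 [ 0.81871831 -0.39271739  0.41889544  0.61781817]
 [-0.00301537  0.72658401  0.68707101  1.10430414]
 [ 0.          0.          0.          1.        ]] ['image', 'intrinsics', 'pose']
top [[434.79385211   0.         274.68345927]
 [  0.         434.79385211 209.9464553 ]
 [  0.           0.           1.        ]] [[ 0.02633056  0.99052626 -0.13477545  0.42692156]
 [-0.9994204   0.02899414  0.0178383  -0.01785036]
 [ 0.021577    0.13422765  0.99071559  1.16471962]
 [ 0.          0.          0.          1.        ]] ['image', 'intrinsics', 'pose']
```

View pics/side0.png

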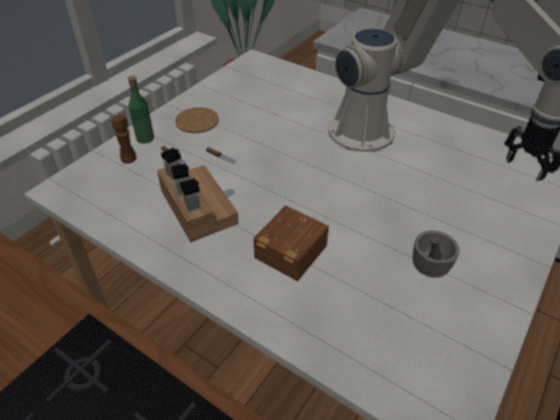

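View pics/top0.png

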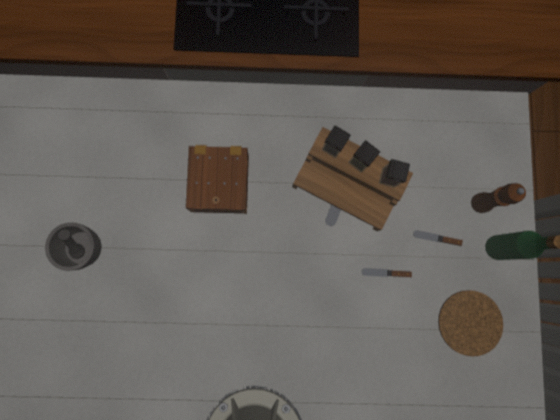

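The top view shows the box near (217,180), rack near (355,178), mortar (73,246). Candidates for the knife are the blade stub under the rack's front (334,215), a small knife at (438,238) and another at (387,273). By the description it is the stub at (334,215), so I'm checking it in a crop.

```bash
python3 - <<'E'
import cv2
t=cv2.imread("pics/top0.png")
def crop(im,x0,y0,x1,y1,k,n,g=1.6):
    c=im[y0:y1,x0:x1]; c=cv2.convertScaleAbs(c,alpha=g)
    cv2.imwrite(n,cv2.resize(c,None,fx=k,fy=k,interpolation=cv2.INTER_CUBIC))
crop(t,285,120,485,285,4,"pics/c1.png")
crop(t,170,135,270,225,6,"pics/c2.png")
s=cv2.imread("pics/side0.png")
crop(s,140,130,340,280,4,"pics/c3.png",1.2)
E
```

```text
(no output)
```

View pics/c1.png

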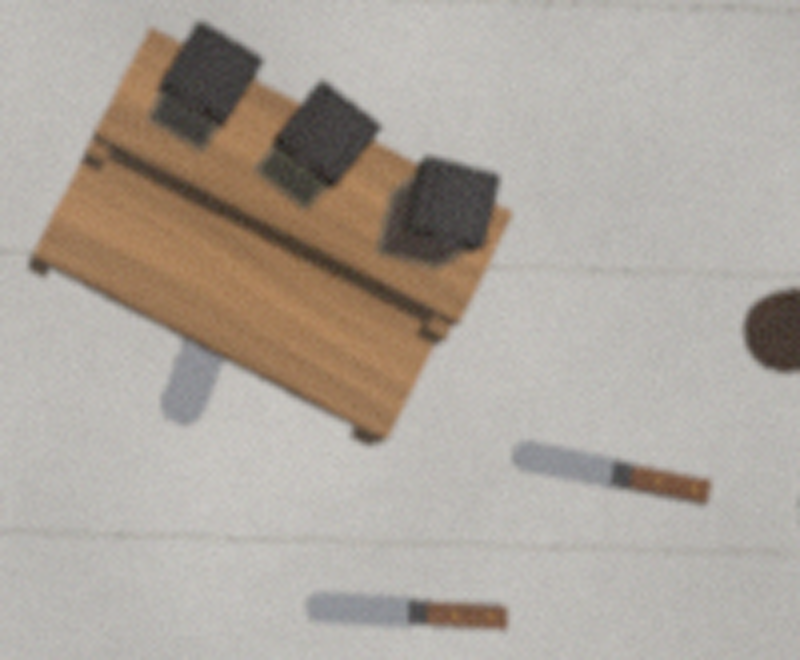

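View pics/c2.png

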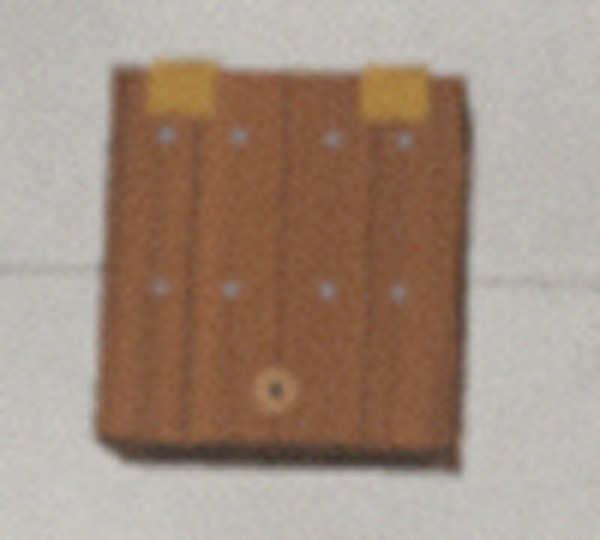

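View pics/c3.png

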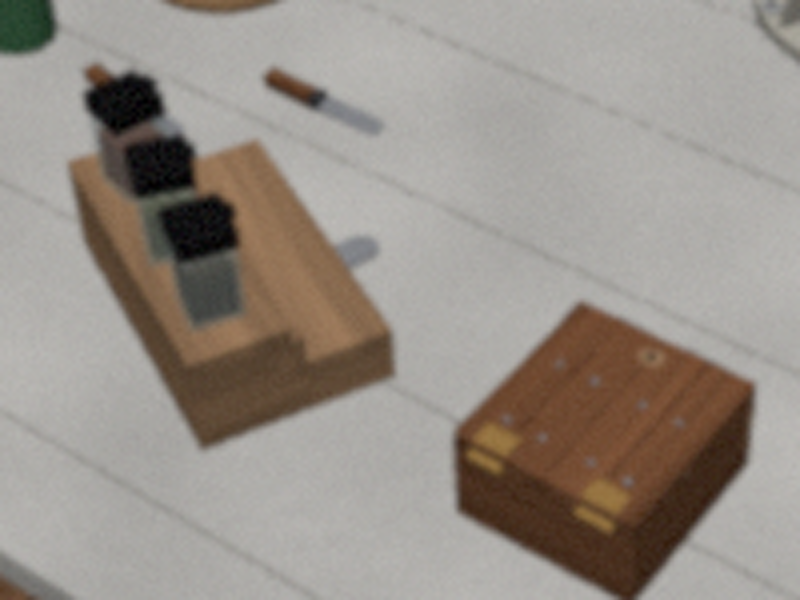

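The crop confirms that the stub at (330,224) is a broad blade under the rack, and both loose knives are smaller. Next I'll fit the poses.

```bash
cat > h.py <<'E'
import numpy as np, cv2
from scipy.optimize import least_squares
from scipy.spatial.transform import Rotation as R
CAM={"side":(np.array([[495.79052589,0,272.50597402],[0,495.79052589,200.47191831],[0,0,1]]),np.array([[-0.57418746,-0.56378074,0.59368345,1.45745556],[0.81871831,-0.39271739,0.41889544,0.61781817],[-0.00301537,0.72658401,0.68707101,1.10430414],[0,0,0,1]])),
"top":(np.array([[434.79385211,0,274.68345927],[0,434.79385211,209.9464553],[0,0,1]]),np.array([[0.02633056,0.99052626,-0.13477545,0.42692156],[-0.9994204,0.02899414,0.0178383,-0.01785036],[0.021577,0.13422765,0.99071559,1.16471962],[0,0,0,1]]))}
def proj(n,P):
    K,T=CAM[n]; P=np.atleast_2d(P)
    c=(P-T[:3,3])@T[:3,:3]; c=c*[1,-1,-1]
    u=c@K.T; return u[:,:2]/u[:,2:]
def unproj(n,px,z):
    K,T=CAM[n]; px=np.atleast_2d(px).astype(float)
    d=np.c_[px,np.ones(len(px))]@np.linalg.inv(K).T*[1,-1,-1]@T[:3,:3].T
    s=(z-T[2,3])/d[:,2]; return T[:3,3]+s[:,None]*d
def tf(p,L): # p=x,y,yaw ; L local pts
    c,s=np.cos(p[2]),np.sin(p[2]); L=np.atleast_2d(L)
    return np.c_[p[0]+c*L[:,0]-s*L[:,1],p[1]+s*L[:,0]+c*L[:,1],L[:,2]]
def fit(obs,p0):
    # obs: list of (cam, local, pixel)
    f=lambda p: np.concatenate([(proj(c,tf(p,l))-px).ravel() for c,l,px in obs])
    r=least_squares(f,p0,loss="soft_l1"); return r.x,r.fun.reshape(-1,2)
def snap(env,n,name):
    s=env.snapshot(n); cv2.imwrite(f"pics/{name}.png",s["image"][:,:,::-1]); return s
def crop(name,x0,y0,x1,y1,k,out,g=1.5):
    c=cv2.convertScaleAbs(cv2.imread(f"pics/{name}.png")[y0:y1,x0:x1],alpha=g)
    cv2.imwrite(f"pics/{out}.png",cv2.resize(c,None,fx=k,fy=k,interpolation=cv2.INTER_CUBIC))
E
python3 - <<'E'
from h import *
np.set_printoptions(precision=4,suppress=True)
T=lambda x,y:np.array([170+x/6,135+y/6])
S=lambda x,y:np.array([140+x/4,130+y/4])
C=lambda x,y:np.array([285+x/4,120+y/4])
H=.087
obs=[("top",[.08,.075,H],T(115,68)),("top",[.08,-.075,H],T(468,78)),("top",[-.08,-.075,H],T(461,445)),("top",[-.08,.075,H],T(100,438)),
("side",[-.08,-.075,H],S(583,303)),("side",[-.08,.075,H],S(753,383)),("side",[.08,-.075,H],S(458,437)),("side",[.08,.075,0],S(632,600))]
p0=unproj("top",[[217,178]],H)[0]
for sel in (obs,obs[:4],obs[4:]):
    p,r=fit(sel,[p0[0],p0[1],0]); print("box",p); print(r.round(1).tolist())
obs=[("top",[-.08,.13,.05],C(33,258)),("top",[-.08,-.13,.05],C(386,435)),("top",[.08,.13,.09],C(150,28)),("top",[.08,-.13,.09],C(512,212)),
("side",[-.08,-.13,.05],S(257,140)),("side",[-.08,.13,.05],S(392,332)),("side",[.08,.13,0],S(205,447)),("side",[.08,.13,.09],S(183,366)),("side",[.08,-.13,.09],S(70,160))]
for sel in (obs,obs[:4],obs[4:]):
    p,r=fit(sel,[p0[0],p0[1]-.3,-.5]); print("rack",p); print(r.round(1).tolist())
# blade edges
q=[C(178,424),C(163,400),C(203,412),C(187,345),C(220,358)]
print(unproj("top",q,.010)); print("tip side",unproj("side",[S(379,245)],.01))
print("mortar",unproj("top",[[73,244]],.085)); 
for a in ([438,238],[387,273],[414,234],[362,271],[411,274]): print(unproj("top",[a],.01))
E
```

```text
box [0.6513 0.1105 0.0129]
[[-0.9, -0.0], [-0.6, -0.6], [-0.9, 0.5], [-1.0, 0.6], [-1.8, -1.6], [-0.2, -1.0], [-2.4, -1.9], [-1.0, 1.1]]
box [0.6517 0.1084 0.0116]
[[-0.0, -0.2], [0.2, -0.7], [-0.1, 0.3], [-0.1, 0.5]]
box [0.6524 0.1159 0.0152]
[[-0.6, -0.6], [1.2, -0.1], [-1.0, -0.8], [0.5, 2.3]]
rack [ 0.6629 -0.234  -0.4566]
[[-1.0, -0.5], [0.0, 1.5], [-0.7, -0.2], [-0.1, 0.3], [-0.4, -0.7], [-0.3, -0.9], [-1.1, 0.6], [0.7, -0.3], [-1.3, 0.0]]
rack [ 0.6634 -0.2352 -0.4519]
[[-0.5, -0.5], [0.7, 1.2], [-0.4, -0.2], [0.3, -0.2]]
rack [ 0.6626 -0.2318 -0.4666]
[[0.6, -0.4], [0.0, -0.4], [-1.0, 0.8], [0.8, -0.0], [-0.5, -0.0]]
[[ 0.545  -0.1864  0.01  ]
 [ 0.5608 -0.1761  0.01  ]
 [ 0.5535 -0.2031  0.01  ]
 [ 0.5985 -0.1919  0.01  ]
 [ 0.5904 -0.2143  0.01  ]]
tip side [[ 0.5466 -0.1762  0.01  ]]
mortar [[0.475  0.4557 0.085 ]]
[[ 0.521  -0.4781  0.01  ]]
[[ 0.4245 -0.3399  0.01  ]]
[[ 0.5299 -0.4136  0.01  ]]
[[ 0.428  -0.2736  0.01  ]]
[[ 0.4236 -0.4038  0.01  ]]
```

```bash
python3 - <<'E'
from h import *
crop("top0",315,195,355,232,16,"c4",1.7)
crop("side0",210,175,250,205,16,"c5",1.3)
E
```

```text
(no output)
```

View pics/c4.png

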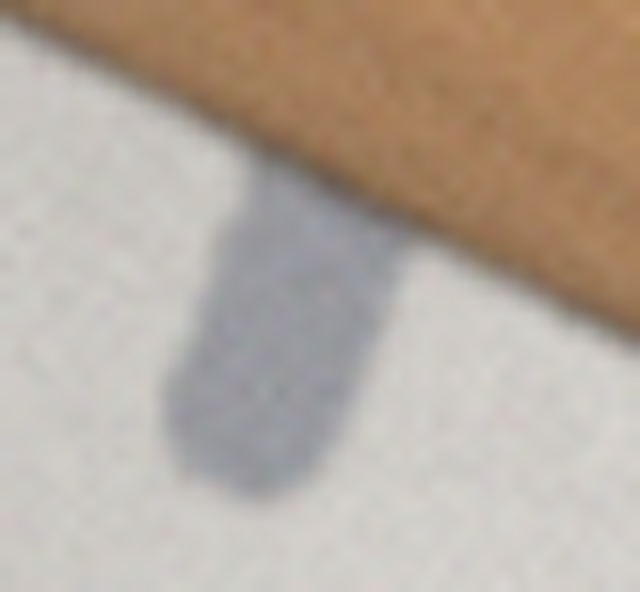

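View pics/c5.png

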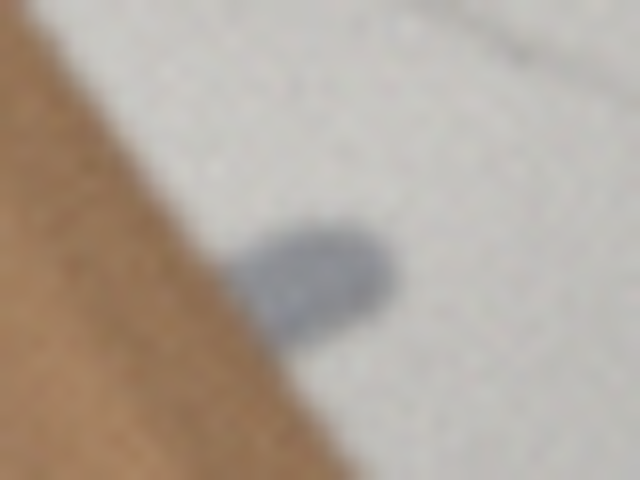

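```bash
python3 - <<'E'
from h import *
from cell import env
C=lambda x,y:np.array([315+x/16,195+y/16])
q=unproj("top",[C(258,165),C(170,395),C(408,240),C(325,465),C(238,497)],.01)
print(q.round(4))
for a,b in((0,1),(2,3)): d=q[b]-q[a]; print(np.degrees(np.arctan2(d[1],d[0])),np.hypot(*d[:2]))
S=lambda x,y:np.array([210+x/16,175+y/16])
print(unproj("side",[S(397,270),S(230,260),S(275,350)],.01).round(4))
o=env.observe(); print(R.from_quat(o["ee_rot"]).as_matrix().round(3))
E
```

```text
[[ 0.601  -0.1902  0.01  ]
 [ 0.5617 -0.1758  0.01  ]
 [ 0.589  -0.2156  0.01  ]
 [ 0.5506 -0.2019  0.01  ]
 [ 0.5448 -0.1874  0.01  ]]
159.868706667131 0.041928262014371144
160.3623100382232 0.04077804711506196
[[ 0.5489 -0.1741  0.01  ]
 [ 0.5661 -0.2041  0.01  ]
 [ 0.5819 -0.1795  0.01  ]]
[[-0.928  0.372 -0.   ]
 [ 0.372  0.928 -0.001]
 [ 0.    -0.001 -1.   ]]
```

```bash
cat >> h.py <<'E'
def rel(env,pos,heading,pitch=0,o=None):
    """shift/turn in tool axes to TCP pos; tool x at heading deg (world yaw), tool z down; pitch deg: knife tip (tool +x) up"""
    o=o or env.observe(); M=R.from_quat(o["ee_rot"])
    B=R.from_euler("zy",[heading,-pitch],degrees=True)*R.from_matrix(np.diag([1,-1,-1.]))
    sh=M.inv().apply(np.array(pos)-o["tcp_pos"]); rv=(M.inv()*B).as_rotvec()
    print("shift",sh.round(4),"turn",rv.round(4))
def st(env):
    o=env.observe(); M=R.from_quat(o["ee_rot"]).as_matrix()
    print("t",round(o["time_s"],2),"p",o["tcp_pos"].round(4),"xdir",M[:,0].round(3),"z",M[:,2].round(3),"F",o["ft_force"].round(2),"M",o["moment"].round(3),"w",round(o["width"],4),"q",o["q"].round(2))
E
python3 -c "
from h import *; from cell import env
rel(env,[.5685,-.193,.10],160)"
```

```text
shift [-0.5995 -0.5923  0.1313] turn [-0.0012 -0.     -0.0317]
```

```bash
python3 -m crank '[{"x":-0.3,"y":-0.3},{"x":-0.3,"y":-0.3},{"x":-0.3,"y":-0.3},{"x":-0.3,"y":-0.3},{"x":-0.6,"y":-0.592,"az":-0.032},{"x":-0.6,"y":-0.592,"az":-0.032},{"x":-0.6,"y":-0.592,"az":-0.032},{"x":-0.6,"y":-0.592,"az":-0.032},{"x":-0.6,"y":-0.592,"az":-0.032},{"x":-0.6,"y":-0.592,"az":-0.032}]'
python3 -c "
from h import *; from cell import env
st(env);rel(env,[.5685,-.193,.10],160)"
```

```text
t 0.1 p [0.2321 0.5799 0.2306] xdir [-0.928  0.372  0.   ] z [-0.    -0.001 -1.   ] F [-0.14 -0.43 -0.2 ] M [-0.017  0.039  0.021] w 0.0856 q [ 1.19  0.35  1.63  0.    1.16 -0.  ]
shift [-0.5995 -0.5923  0.1313] turn [-0.0012 -0.     -0.0317]$[0]: bad value
```

```bash
python3 -m crank '[{"x":-0.3,"y":-0.3,"z":0,"ax":0,"ay":0,"az":0,"jaw":0}]'
python3 -c "
from h import *; from cell import env
st(env)"
```

```text
time_s: 0.2
tcp_pos: [0.251, 0.5374, 0.2308]
ee_rot: [0.188, 0.982, 0.001, -0.0]
ft_force: [1.8, -0.1, -0.2]
width: 0.0853
t 0.2 p [0.251  0.5374 0.2308] xdir [-0.929  0.369  0.001] z [-0.     0.002 -1.   ] F [ 1.76 -0.11 -0.19] M [-0.039  0.012 -0.013] w 0.0853 q [ 1.13  0.3   1.71  0.    1.13 -0.06]
```

```bash
python3 -m crank '[{"x":-0.3,"y":-0.3,"z":0,"ax":0,"ay":0,"az":0,"jaw":0},{"x":-0.3,"y":-0.3,"z":0,"ax":0,"ay":0,"az":0,"jaw":0},{"x":-0.3,"y":-0.3,"z":0,"ax":0,"ay":0,"az":0,"jaw":0},{"x":-0.3,"y":-0.3,"z":0,"ax":0,"ay":0,"az":0,"jaw":0},{"x":-0.3,"y":-0.3,"z":0,"ax":0,"ay":0,"az":0,"jaw":0},{"x":-0.56,"y":-0.55,"z":0,"ax":0,"ay":0,"az":0,"jaw":0},{"x":-0.56,"y":-0.55,"z":0,"ax":0,"ay":0,"az":0,"jaw":0},{"x":-0.56,"y":-0.55,"z":0,"ax":0,"ay":0,"az":0,"jaw":0},{"x":-0.56,"y":-0.55,"z":0,"ax":0,"ay":0,"az":0,"jaw":0},{"x":-0.56,"y":-0.55,"z":0,"ax":0,"ay":0,"az":0,"jaw":0}]'
python3 -c "
from h import *; from cell import env
st(env);rel(env,[.5685,-.193,.10],160)"
```

```text
time_s: 1.2
tcp_pos: [0.4521, 0.0739, 0.2313]
ee_rot: [0.189, 0.982, 0.0, 0.0]
ft_force: [0.8, 0.0, 1.3]
width: 0.0853
t 1.2 p [0.4521 0.0739 0.2313] xdir [-0.928  0.372 -0.   ] z [ 0.  0. -1.] F [0.76 0.   1.31] M [ 0.053 -0.014 -0.028] w 0.0853 q [ 0.16  0.09  1.98  0.    1.08 -1.03]
shift [-0.2072 -0.2046  0.1313] turn [ 0.0002  0.0001 -0.0318]
```

```bash
python3 -m crank '[{"x":-0.207,"y":-0.205,"z":0,"ax":0,"ay":0,"az":-0.032,"jaw":0.2},{"x":-0.207,"y":-0.205,"z":0,"ax":0,"ay":0,"az":-0.032,"jaw":0.2},{"x":-0.207,"y":-0.205,"z":0,"ax":0,"ay":0,"az":-0.032,"jaw":0.2},{"x":-0.207,"y":-0.205,"z":0,"ax":0,"ay":0,"az":-0.032,"jaw":0.2},{"x":-0.207,"y":-0.205,"z":0.04,"ax":0,"ay":0,"az":-0.032,"jaw":0.2},{"x":-0.207,"y":-0.205,"z":0.08,"ax":0,"ay":0,"az":-0.032,"jaw":0.2},{"x":-0.207,"y":-0.205,"z":0.12,"ax":0,"ay":0,"az":-0.032,"jaw":0.2},{"x":-0.207,"y":-0.205,"z":0.15,"ax":0,"ay":0,"az":-0.032,"jaw":0.2},{"x":-0.207,"y":-0.205,"z":0.17,"ax":0,"ay":0,"az":-0.032,"jaw":0.2},{"x":-0.207,"y":-0.205,"z":0.17,"ax":0,"ay":0,"az":-0.032,"jaw":0.2}]'
python3 - <<'E'
from h import *; from cell import env
snap(env,"top","top1"); snap(env,"side","side1")
st(env);rel(env,[.5685,-.193,.003],160)
crop("top1",290,130,410,240,6,"c6",1.6); crop("side1",140,110,280,230,5,"c7",1.3)
E
```

```text
time_s: 2.2
tcp_pos: [0.5651, -0.1906, 0.0577]
ee_rot: [0.174, 0.985, 0.001, -0.003]
ft_force: [-0.8, -0.3, 0.4]
width: 0.0682
t 2.3 p [ 0.5679 -0.1913  0.0615] xdir [-0.94   0.342  0.001] z [-0.001  0.    -1.   ] F [-0.04 -0.61  0.11] M [-0.035 -0.002  0.054] w 0.0681 q [-0.33  0.52  1.81 -0.    0.81 -1.55]
shift [-0.0012 -0.0014  0.0585] turn [-0.     -0.0005  0.0003]
```

View pics/c6.png

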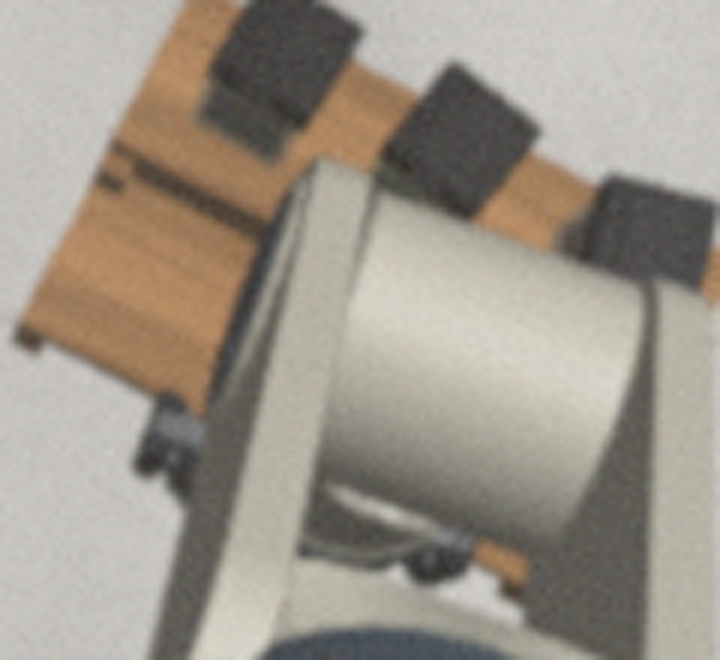

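View pics/c7.png

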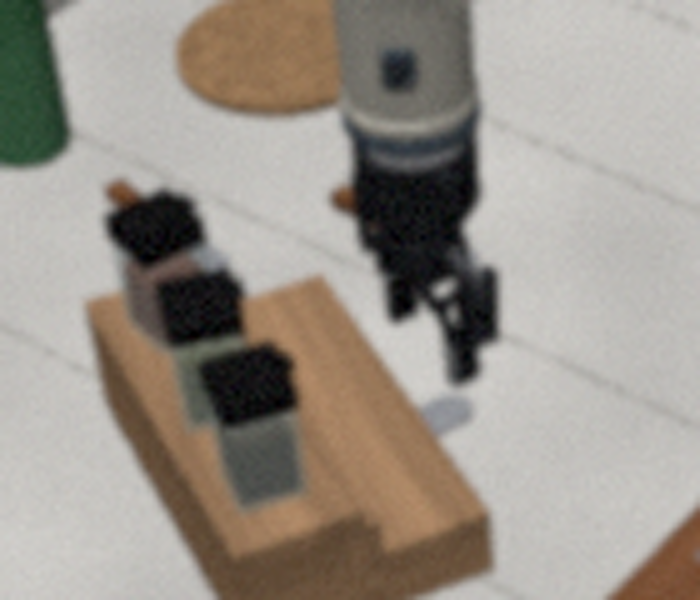

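Top view: the wrist covers the stub and stays clear of the shakers. Side view: the fingertips at crop (402,310) and (462,372) sit above the stub at (450,412). Descending.

```bash
python3 -m crank '[{"x":-0.001,"y":-0.001,"z":0.02,"ax":0,"ay":0,"az":0,"jaw":0.2},{"x":-0.001,"y":-0.001,"z":0.04,"ax":0,"ay":0,"az":0,"jaw":0.2},{"x":-0.001,"y":-0.001,"z":0.05,"ax":0,"ay":0,"az":0,"jaw":0.2},{"x":-0.001,"y":-0.001,"z":0.057,"ax":0,"ay":0,"az":0,"jaw":0.2},{"x":-0.001,"y":-0.001,"z":0.057,"ax":0,"ay":0,"az":0,"jaw":0.2},{"x":-0.001,"y":-0.001,"z":0.057,"ax":0,"ay":0,"az":0,"jaw":0.2}]'
python3 - <<'E'
from h import *; from cell import env
snap(env,"side","side2")
st(env);rel(env,[.5685,-.193,.003],160)
crop("side2",180,140,280,220,7,"c8",1.3)
E
```

```text
time_s: 2.9
tcp_pos: [0.569, -0.1927, 0.0052]
ee_rot: [0.173, 0.985, -0.0, 0.001]
ft_force: [0.0, 0.5, 0.4]
width: 0.0681
t 2.95 p [ 0.5691 -0.1928  0.0052] xdir [-0.94   0.342 -0.001] z [ 0.001 -0.    -1.   ] F [0.72 0.22 0.31] M [ 0.032 -0.021  0.019] w 0.0682 q [-0.33  0.6   1.83 -0.    0.71 -1.55]
shift [ 0.0004 -0.0004  0.0022] turn [0.     0.0014 0.0004]
```

View pics/c8.png

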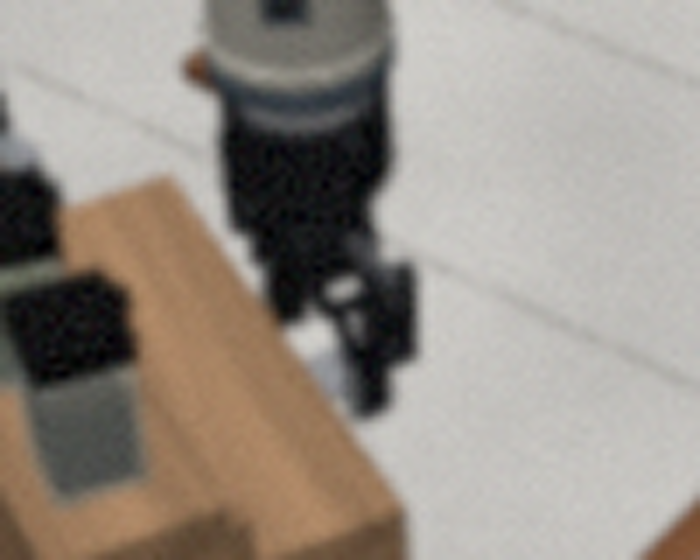

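```bash
python3 -m crank '[{"x":0,"y":0,"z":0.003,"ax":0,"ay":0,"az":0,"jaw":0.2},{"x":0,"y":0,"z":0.003,"ax":0,"ay":0,"az":0,"jaw":0.5},{"x":0,"y":0,"z":0.003,"ax":0,"ay":0,"az":0,"jaw":1},{"x":0,"y":0,"z":0.003,"ax":0,"ay":0,"az":0,"jaw":1},{"x":0,"y":0,"z":0.003,"ax":0,"ay":0,"az":0,"jaw":1},{"x":0,"y":0,"z":0.003,"ax":0,"ay":0,"az":0,"jaw":1},{"x":0,"y":0,"z":0.003,"ax":0,"ay":0,"az":0,"jaw":1},{"x":0,"y":0,"z":0.003,"ax":0,"ay":0,"az":0,"jaw":1}]'
python3 - <<'E'
from h import *; from cell import env
st(env)
E
```

```text
time_s: 3.75
tcp_pos: [0.5684, -0.1926, 0.0013]
ee_rot: [0.174, 0.985, -0.0, 0.0]
ft_force: [-0.4, 0.6, 0.8]
width: 0.0272
t 3.75 p [ 0.5684 -0.1926  0.0013] xdir [-0.94   0.342 -0.   ] z [ 0. -0. -1.] F [-0.41  0.59  0.8 ] M [0.059 0.001 0.066] w 0.0272 q [-0.33  0.61  1.83 -0.    0.7  -1.55]
```

```bash
python3 -m crank '[{"x":0.01,"y":0,"z":0,"ax":0,"ay":0,"az":0,"jaw":1},{"x":0.03,"y":0,"z":0,"ax":0,"ay":0,"az":0,"jaw":1},{"x":0.055,"y":0,"z":0,"ax":0,"ay":0,"az":0,"jaw":1},{"x":0.08,"y":0,"z":0,"ax":0,"ay":0,"az":0,"jaw":1},{"x":0.105,"y":0,"z":0,"ax":0,"ay":0,"az":0,"jaw":1},{"x":0.13,"y":0,"z":0,"ax":0,"ay":0,"az":0,"jaw":1},{"x":0.155,"y":0,"z":0,"ax":0,"ay":0,"az":0,"jaw":1},{"x":0.18,"y":0,"z":0,"ax":0,"ay":0,"az":0,"jaw":1},{"x":0.2,"y":0,"z":0,"ax":0,"ay":0,"az":0,"jaw":1},{"x":0.2,"y":0,"z":0,"ax":0,"ay":0,"az":0,"jaw":1}]'
python3 - <<'E'
from h import *; from cell import env
snap(env,"side","side3");snap(env,"top","top3")
st(env)
crop("side3",140,80,340,230,4,"c9",1.3);crop("top3",260,120,460,320,3,"c10",1.6)
E
```

```text
time_s: 4.75
tcp_pos: [0.3767, -0.1229, 0.0011]
ee_rot: [0.173, 0.985, 0.0, -0.002]
ft_force: [-1.6, 0.4, 1.2]
width: 0.0274
t 4.85 p [ 0.3806 -0.1243  0.0015] xdir [-0.94   0.342 -0.   ] z [ 0. -0. -1.] F [ 0.05 -0.42  1.26] M [ 0.002  0.098 -0.002] w 0.027 q [-0.32  0.42  2.26 -0.    0.46 -1.54]
```

View pics/c9.png

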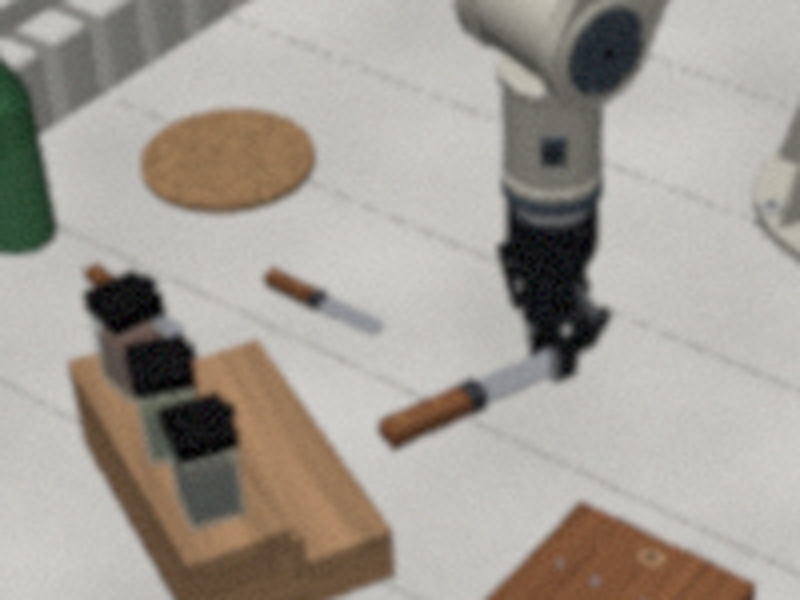

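View pics/c10.png

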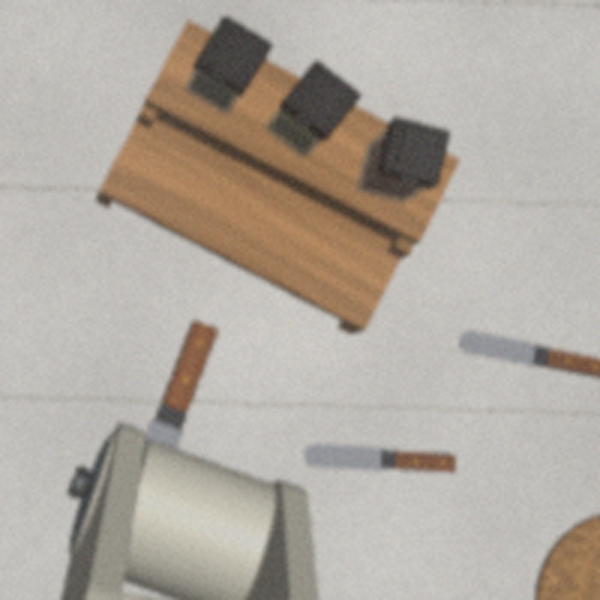

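The knife is fully drawn out: its handle is at top crop (188,365), with the rack and shakers unchanged. Releasing and raising.

```bash
python3 -m crank '[{"x":0,"y":0,"z":0,"ax":0,"ay":0,"az":0,"jaw":0.5},{"x":0,"y":0,"z":0,"ax":0,"ay":0,"az":0,"jaw":0.2},{"x":0,"y":0,"z":0,"ax":0,"ay":0,"az":0,"jaw":0.2},{"x":0,"y":0,"z":-0.03,"ax":0,"ay":0,"az":0,"jaw":0.2},{"x":0,"y":0,"z":-0.08,"ax":0,"ay":0,"az":0,"jaw":0.2},{"x":0.0,"y":0.05,"z":-0.13,"ax":0,"ay":0,"az":0,"jaw":0.2},{"x":0.0,"y":0.1,"z":-0.15,"ax":0,"ay":0,"az":0,"jaw":0.2},{"x":0.0,"y":0.15,"z":-0.15,"ax":0,"ay":0,"az":0,"jaw":0.2},{"x":0.0,"y":0.15,"z":-0.15,"ax":0,"ay":0,"az":0,"jaw":0.2}]'
python3 - <<'E'
from h import *; from cell import env
snap(env,"side","side4");snap(env,"top","top4")
st(env)
crop("side4",220,120,320,195,8,"c11",1.3);crop("top4",285,210,365,300,7,"c12",1.6)
E
```

```text
time_s: 5.75
tcp_pos: [0.4341, 0.0196, 0.1531]
ee_rot: [0.173, 0.985, 0.001, 0.002]
ft_force: [-0.2, -0.4, -0.0]
width: 0.0686
t 5.85 p [0.4335 0.019  0.1522] xdir [-0.941  0.339 -0.002] z [ 0.003  0.001 -1.   ] F [ 0.02 -0.46  0.01] M [0.001 0.065 0.034] w 0.0679 q [ 0.04  0.16  2.1   0.    0.88 -1.19]
```

View pics/c11.png

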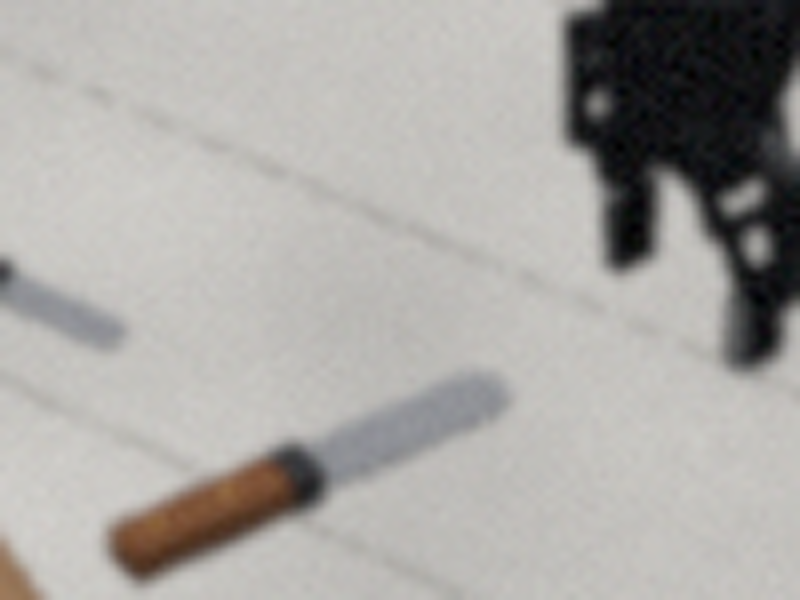

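View pics/c12.png

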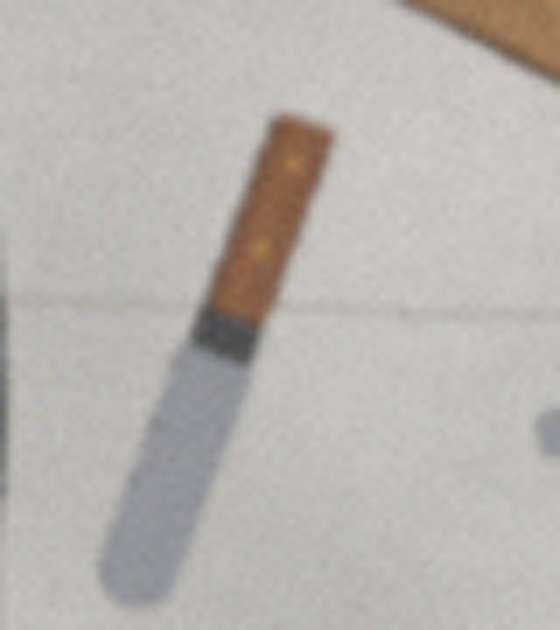

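```bash
python3 - <<'E'
from h import *; from cell import env
T=lambda x,y:np.array([285+x/7,210+y/7])
S=lambda x,y:np.array([220+x/8,120+y/8])
a=[("top",[-.0475,-.012,.018],T(275,116)),("top",[-.0475,.012,.018],T(335,133)),("top",[.0475,-.012,.018],T(192,343)),("top",[.0475,.012,.018],T(248,364)),("top",[.1475,0,.01],T(133,606))]
p,r=fit(a,[.5,-.17,2.8]); print(p.round(4),np.degrees(p[2]),r.round(2).tolist())
b=[("side",[.1475,0,.01],S(511,393)),("side",[-.0475,-.012,.0],S(142,582))]
print(proj("side",tf(p,[[.1475,0,.01],[-.0475,-.012,0]])),b[0][2],b[1][2])
# grip at knife x=-0.010
g=tf(p,[[-.012,0,0]])[0]; print("grip",g)
rel(env,[g[0],g[1],.06],np.degrees(p[2]))
E
```

```text
[ 0.4963 -0.1675  2.8138] 161.21875730676524 [[0.06, -1.08], [-0.01, -0.37], [-0.07, 0.24], [0.52, 0.44], [-0.48, 0.45]]
[[281.54925253 167.1356989 ]
 [236.32633652 193.80100557]] [283.875 169.125] [237.75 192.75]
grip [ 0.50765596 -0.17139069  0.        ]
shift [-0.1341 -0.1542  0.0923] turn [ 0.0013  0.0023 -0.0178]
```

Knife fitted: origin (0.496,-0.168), heading 161°. It's lying level on its handle. Next is a fresh grip at handle x ≈ -12 mm.

```bash
python3 -m crank '[{"x":-0.134,"y":-0.154,"z":0,"ax":0,"ay":0,"az":-0.018,"jaw":0.2},{"x":-0.134,"y":-0.154,"z":0,"ax":0,"ay":0,"az":-0.018,"jaw":0.2},{"x":-0.134,"y":-0.154,"z":0,"ax":0,"ay":0,"az":-0.018,"jaw":0.2},{"x":-0.134,"y":-0.154,"z":0,"ax":0,"ay":0,"az":-0.018,"jaw":0.2},{"x":-0.134,"y":-0.154,"z":0,"ax":0,"ay":0,"az":-0.018,"jaw":0.2},{"x":-0.134,"y":-0.154,"z":0.04,"ax":0,"ay":0,"az":-0.018,"jaw":0.2},{"x":-0.134,"y":-0.154,"z":0.08,"ax":0,"ay":0,"az":-0.018,"jaw":0.2},{"x":-0.134,"y":-0.154,"z":0.1,"ax":0,"ay":0,"az":-0.018,"jaw":0.2},{"x":-0.134,"y":-0.154,"z":0.1,"ax":0,"ay":0,"az":-0.018,"jaw":0.2}]'
python3 - <<'E'
from h import *; from cell import env
snap(env,"side","side5")
st(env); rel(env,[.5077,-.1714,.003],161.2)
crop("side5",200,110,300,200,7,"c13",1.3)
E
```

```text
time_s: 6.75
tcp_pos: [0.5018, -0.1732, 0.0482]
ee_rot: [0.165, 0.986, 0.001, -0.003]
ft_force: [0.6, 0.3, -0.8]
width: 0.0681
t 6.8 p [ 0.5033 -0.1736  0.05  ] xdir [-0.946  0.325  0.004] z [-0.004  0.001 -1.   ] F [ 0.98 -0.37  0.51] M [ 0.049 -0.049  0.025] w 0.0687 q [-0.33  0.46  1.96 -0.    0.72 -1.57]
shift [-0.0037  0.0035  0.047 ] turn [-0.     -0.0039 -0.003 ]
```

View pics/c13.png

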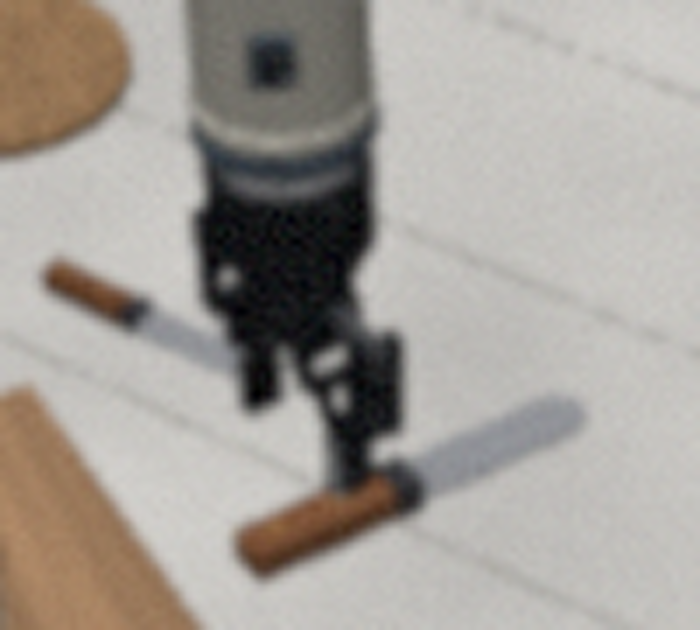

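Side crop: the fingers are above the handle and straddling it. Descending with a small correction.

```bash
python3 -m crank '[{"x":-0.003,"y":0.003,"z":0,"ax":0,"ay":0,"az":0,"jaw":0.2},{"x":-0.003,"y":0.003,"z":0.015,"ax":0,"ay":0,"az":0,"jaw":0.2},{"x":-0.003,"y":0.003,"z":0.03,"ax":0,"ay":0,"az":0,"jaw":0.2},{"x":-0.003,"y":0.003,"z":0.04,"ax":0,"ay":0,"az":0,"jaw":0.2},{"x":-0.003,"y":0.003,"z":0.045,"ax":0,"ay":0,"az":0,"jaw":0.2},{"x":-0.003,"y":0.003,"z":0.045,"ax":0,"ay":0,"az":0,"jaw":0.2},{"x":-0.003,"y":0.003,"z":0.045,"ax":0,"ay":0,"az":0,"jaw":0.2}]'
python3 - <<'E'
from h import *; from cell import env
st(env); rel(env,[.5077,-.1714,.003],161.2)
E
```

```text
time_s: 7.5
tcp_pos: [0.5093, -0.1721, 0.0069]
ee_rot: [0.165, 0.986, -0.0, 0.0]
ft_force: [-0.2, -0.1, 0.1]
width: 0.0687
t 7.5 p [ 0.5093 -0.1721  0.0069] xdir [-0.946  0.325 -0.001] z [ 0.001 -0.    -1.   ] F [-0.17 -0.06  0.08] M [ 0.022  0.019 -0.001] w 0.0687 q [-0.33  0.54  1.97 -0.    0.64 -1.57]
shift [0.0017 0.0001 0.0039] turn [-0.      0.0008 -0.0026]
```

```bash
python3 -m crank '[{"x":0.002,"y":0,"z":0.004,"ax":0,"ay":0,"az":0,"jaw":0.2},{"x":0.002,"y":0,"z":0.004,"ax":0,"ay":0,"az":0,"jaw":0.5},{"x":0.002,"y":0,"z":0.004,"ax":0,"ay":0,"az":0,"jaw":0.6},{"x":0.002,"y":0,"z":0.004,"ax":0,"ay":0,"az":0,"jaw":0.7},{"x":0.002,"y":0,"z":0.004,"ax":0,"ay":0,"az":0,"jaw":0.8},{"x":0.002,"y":0,"z":0.004,"ax":0,"ay":0,"az":0,"jaw":1},{"x":0.002,"y":0,"z":0.004,"ax":0,"ay":0,"az":0,"jaw":1},{"x":0.002,"y":0,"z":0.004,"ax":0,"ay":0,"az":0,"jaw":1},{"x":0.002,"y":0,"z":0.004,"ax":0,"ay":0,"az":0,"jaw":1}]'
python3 - <<'E'
from h import *; from cell import env
st(env)
E
```

```text
time_s: 8.4
tcp_pos: [0.5072, -0.1713, 0.0027]
ee_rot: [0.165, 0.986, -0.0, 0.0]
ft_force: [-0.4, 1.3, 5.9]
width: 0.0224
t 8.4 p [ 0.5072 -0.1713  0.0027] xdir [-0.946  0.325 -0.001] z [ 0.001 -0.    -1.   ] F [-0.43  1.3   5.9 ] M [ 0.104  0.139 -0.002] w 0.0224 q [-0.33  0.54  1.97  0.    0.62 -1.57]
```

```bash
python3 -m crank '[{"x":0,"y":0,"z":-0.02,"ax":0,"ay":0,"az":0,"jaw":1},{"x":0,"y":0,"z":-0.06,"ax":0,"ay":0,"az":0,"jaw":1},{"x":0.03,"y":0,"z":-0.1,"ax":0,"ay":0,"az":0,"jaw":1},{"x":0.07,"y":0.02,"z":-0.13,"ax":0,"ay":0,"az":0,"jaw":1},{"x":0.1,"y":0.04,"z":-0.15,"ax":0,"ay":0,"az":0.14,"jaw":1},{"x":0.12,"y":0.06,"z":-0.15,"ax":0,"ay":0,"az":0.28,"jaw":1},{"x":0.14,"y":0.08,"z":-0.15,"ax":0,"ay":0,"az":0.42,"jaw":1},{"x":0.15,"y":0.1,"z":-0.15,"ax":0,"ay":0,"az":0.56,"jaw":1},{"x":0.16,"y":0.12,"z":-0.15,"ax":0,"ay":0,"az":0.7,"jaw":1},{"x":0.16,"y":0.12,"z":-0.15,"ax":0,"ay":0,"az":0.7,"jaw":1}]'
python3 - <<'E'
from h import *; from cell import env
snap(env,"side","side6"); snap(env,"top","top6")
st(env); rel(env,[.3925,.107,.15],0.7)
E
```

```text
time_s: 9.4
tcp_pos: [0.3939, -0.0042, 0.1523]
ee_rot: [0.494, 0.869, 0.0, -0.0]
ft_force: [0.0, 0.7, -1.2]
width: 0.0228
t 9.5 p [ 0.3945 -0.0056  0.1523] xdir [-0.518  0.856 -0.   ] z [ 0. -0. -1.] F [-0.15  0.35 -2.04] M [-0.114  0.013  0.019] w 0.0223 q [-0.02  0.1   2.18 -0.    0.87 -0.56]
shift [0.0974 0.0566 0.0023] turn [3.0000e-04 2.0000e-04 2.1027e+00]
```

View pics/side6.png

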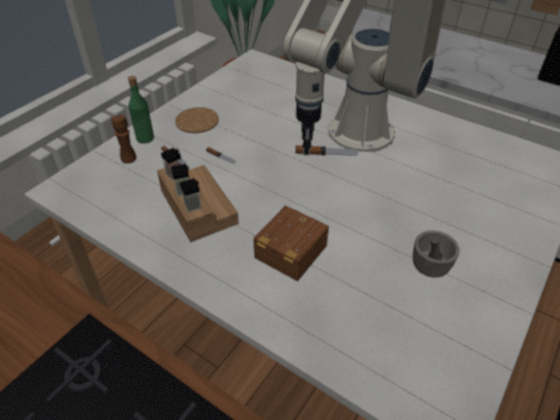

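The side view shows the knife held level in the gripper at about (327,151), clear of the base. Continuing the turn.

```bash
python3 -m crank '[{"x":0.02,"y":0.01,"z":0,"ax":0,"ay":0,"az":0.14,"jaw":1},{"x":0.04,"y":0.02,"z":0,"ax":0,"ay":0,"az":0.28,"jaw":1},{"x":0.06,"y":0.03,"z":0,"ax":0,"ay":0,"az":0.42,"jaw":1},{"x":0.08,"y":0.04,"z":0,"ax":0,"ay":0,"az":0.56,"jaw":1},{"x":0.097,"y":0.057,"z":0,"ax":0,"ay":0,"az":0.7,"jaw":1},{"x":0.097,"y":0.057,"z":0,"ax":0,"ay":0,"az":0.84,"jaw":1},{"x":0.097,"y":0.057,"z":0,"ax":0,"ay":0,"az":0.98,"jaw":1},{"x":0.097,"y":0.057,"z":0,"ax":0,"ay":0,"az":1.12,"jaw":1},{"x":0.097,"y":0.057,"z":0,"ax":0,"ay":0,"az":1.26,"jaw":1},{"x":0.097,"y":0.057,"z":0,"ax":0,"ay":0,"az":1.4,"jaw":1}]'
python3 - <<'E'
from h import *; from cell import env
st(env); rel(env,[.3925,.107,.15],0.7)
E
```

```text
time_s: 10.5
tcp_pos: [0.3939, 0.1059, 0.1521]
ee_rot: [0.938, 0.346, -0.0, 0.0]
ft_force: [-0.2, -1.1, -0.5]
width: 0.0226
t 10.5 p [0.3939 0.1059 0.1521] xdir [ 0.76  0.65 -0.  ] z [-0. -0. -1.] F [-0.21 -1.11 -0.51] M [-0.057  0.024  0.02 ] w 0.0226 q [ 0.26  0.12  2.15 -0.    0.87  1.12]
shift [-0.0004 -0.0017  0.0021] turn [2.000e-04 4.000e-04 6.948e-01]
```

```bash
python3 -m crank '[{"x":0,"y":-0.001,"z":0.02,"ax":0,"ay":0,"az":0.14,"jaw":1},{"x":0,"y":-0.001,"z":0.04,"ax":0,"ay":0,"az":0.28,"jaw":1},{"x":0,"y":-0.001,"z":0.055,"ax":0,"ay":0,"az":0.42,"jaw":1},{"x":0,"y":-0.001,"z":0.055,"ax":0,"ay":0,"az":0.56,"jaw":1},{"x":0,"y":-0.001,"z":0.055,"ax":0,"ay":0,"az":0.69,"jaw":1},{"x":0,"y":-0.001,"z":0.07,"ax":0,"ay":0,"az":0.695,"jaw":1},{"x":0,"y":-0.001,"z":0.08,"ax":0,"ay":0,"az":0.695,"jaw":1},{"x":0,"y":-0.001,"z":0.085,"ax":0,"ay":0,"az":0.695,"jaw":1},{"x":0,"y":-0.001,"z":0.085,"ax":0,"ay":0,"az":0.695,"jaw":1},{"x":0,"y":-0.001,"z":0.085,"ax":0,"ay":0,"az":0.695,"jaw":1}]'
python3 - <<'E'
from h import *; from cell import env
snap(env,"side","side7"); snap(env,"top","top7")
st(env); rel(env,[.3925,.107,.065],0.7)
crop("side7",260,120,360,220,6,"c14",1.3);crop("top7",170,130,270,280,4,"c15",1.6)
E
```

```text
time_s: 11.5
tcp_pos: [0.393, 0.1073, 0.0673]
ee_rot: [1.0, 0.008, -0.0, 0.0]
ft_force: [0.2, 0.6, -0.7]
width: 0.0224
t 11.6 p [0.3932 0.1075 0.0676] xdir [1.    0.016 0.   ] z [ 0.  0. -1.] F [-0.1  -0.52 -1.67] M [ 0.006  0.055 -0.012] w 0.0223 q [ 0.26  0.28  2.22 -0.    0.65  1.82]
shift [-0.0007  0.0005  0.0026] turn [-0.0001 -0.0005  0.004 ]
```

View pics/c14.png

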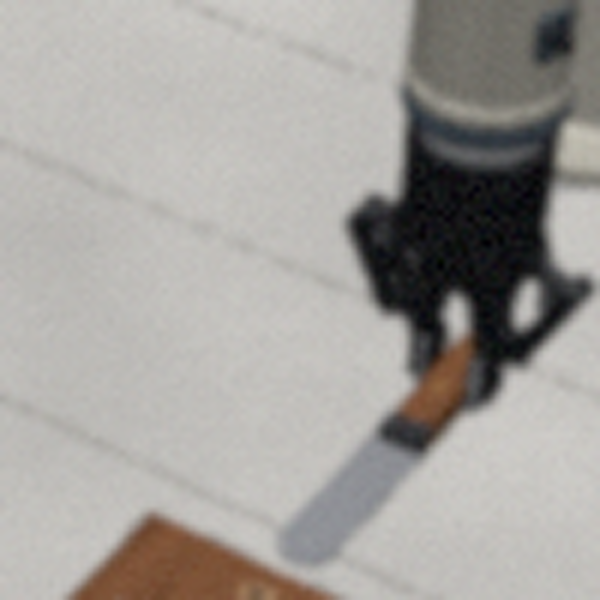

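View pics/c15.png

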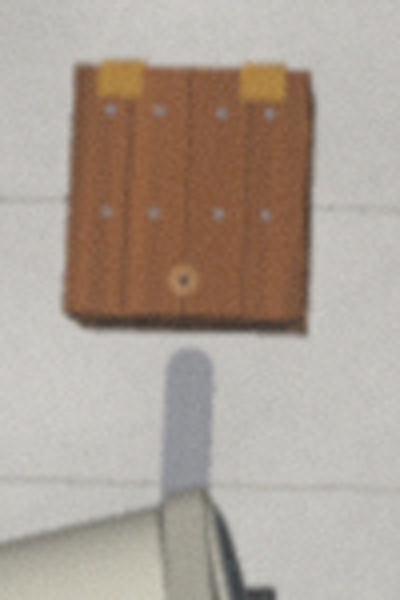

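```bash
python3 - <<'E'
from h import *; from cell import env
st(env)
B=[.652,.110,.0125]
for z in (.070,.0749,.080):
    tip=np.array([.3932+.159,.1075+.0023,z]); 
    t=proj("top",tip)[0]; s=proj("side",tip)[0]
    print(z,"top crop",((t-[170,130])*4).round(1),"side crop",((s-[260,120])*6).round(1))
print((proj("top",tf(B,[[-.08,.075,.087],[-.08,-.075,.087],[-.08,-.075,0]]))-[170,130])*4)
print((proj("side",tf(B,[[-.08,.075,.087],[-.08,-.075,.087]]))-[260,120])*6)
E
python3 - <<'E'
from h import *
crop("side7",295,195,335,225,18,"c16",1.3);crop("top7",195,190,240,225,16,"c17",1.6)
E
```

```text
t 11.6 p [0.3932 0.1075 0.0676] xdir [1.    0.016 0.   ] z [ 0.  0. -1.] F [-0.1  -0.52 -1.67] M [ 0.006  0.055 -0.012] w 0.0223 q [ 0.26  0.28  2.22 -0.    0.65  1.82]
0.07 top crop [184.7 350.1] side crop [292.9 567.6]
0.0749 top crop [183.8 349.2] side crop [293.4 560.5]
0.08 top crop [182.9 348.2] side crop [293.8 553.1]
[[ 63.7113381  313.40698999]
 [304.70324371 317.41262339]
 [310.30057785 334.90642803]]
[[406.65302598 628.84722799]
 [141.80759638 505.5434881 ]]
```

View pics/c16.png

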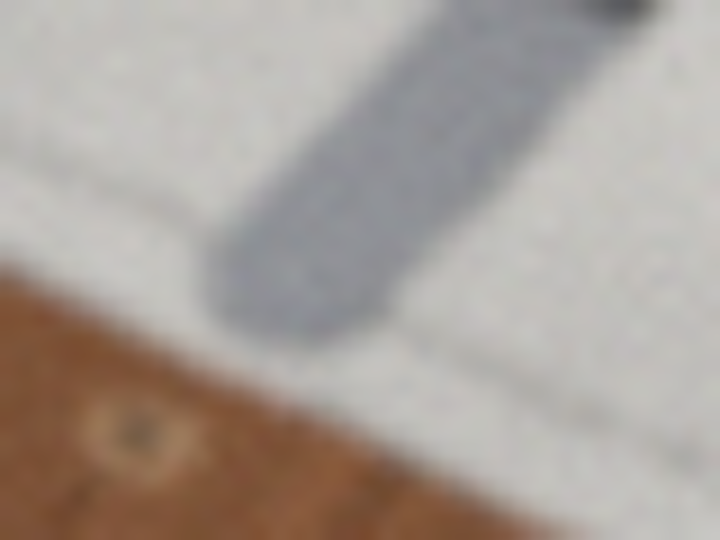

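View pics/c17.png

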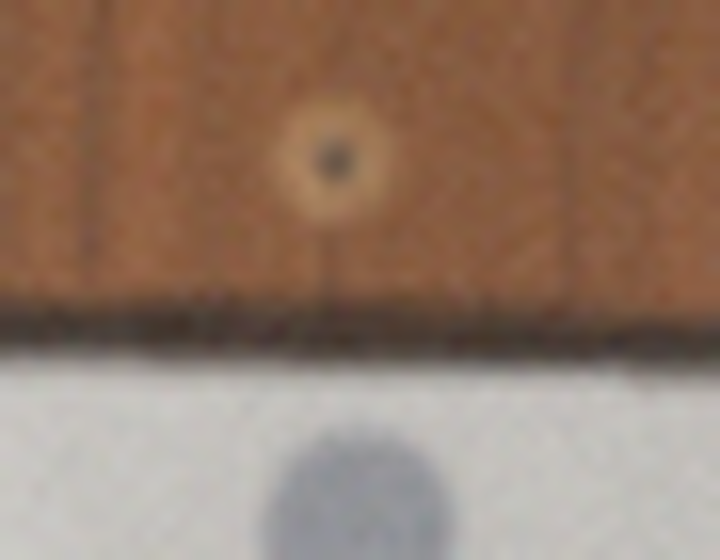

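```bash
python3 -m crank '[{"x":0,"y":0,"z":0.0025,"ax":0,"ay":0,"az":0.004,"jaw":1},{"x":0,"y":0,"z":0.0025,"ax":0,"ay":0,"az":0.004,"jaw":1},{"x":0,"y":0,"z":0.0025,"ax":0,"ay":0,"az":0.004,"jaw":1}]'
python3 - <<'E'
from h import *; from cell import env
st(env); rel(env,[.3925,.107,.065],0.7)
E
```

```text
time_s: 11.9
tcp_pos: [0.393, 0.1075, 0.0649]
ee_rot: [1.0, 0.006, 0.0, -0.0]
ft_force: [-0.8, 0.1, -0.6]
width: 0.0225
t 11.9 p [0.393  0.1075 0.0649] xdir [1.    0.012 0.   ] z [ 0.  0. -1.] F [-0.84  0.09 -0.59] M [0.006 0.026 0.042] w 0.0225 q [ 0.26  0.28  2.22 -0.    0.64  1.82]
shift [-0.0005  0.0005 -0.0001] turn [-0.     -0.0001 -0.0002]
```

```bash
python3 -m crank '[{"x":0.005,"y":0,"z":0,"ax":0,"ay":0,"az":0,"jaw":1},{"x":0.01,"y":0,"z":0,"ax":0,"ay":0,"az":0,"jaw":1},{"x":0.015,"y":0,"z":0,"ax":0,"ay":0,"az":0,"jaw":1},{"x":0.018,"y":0,"z":0,"ax":0,"ay":0,"az":0,"jaw":1},{"x":0.02,"y":0,"z":0,"ax":0,"ay":0,"az":0,"jaw":1},{"x":0.022,"y":0,"z":0,"ax":0,"ay":0,"az":0,"jaw":1},{"x":0.024,"y":0,"z":0,"ax":0,"ay":0,"az":0,"jaw":1},{"x":0.026,"y":0,"z":0,"ax":0,"ay":0,"az":0,"jaw":1}]'
python3 - <<'E'
from h import *; from cell import env
st(env); snap(env,"side","side8");snap(env,"top","top8")
crop("side8",260,160,360,240,7,"c18",1.3);crop("top8",180,140,260,260,5,"c19",1.6)
E
```

```text
time_s: 12.7
tcp_pos: [0.419, 0.1078, 0.0648]
ee_rot: [1.0, 0.006, -0.0, 0.0]
ft_force: [0.7, 1.4, -0.8]
width: 0.0229
t 12.7 p [0.419  0.1078 0.0648] xdir [ 1.     0.012 -0.   ] z [-0. -0. -1.] F [ 0.73  1.4  -0.83] M [0.031 0.075 0.003] w 0.0229 q [0.25 0.32 2.17 0.   0.66 1.81]
```

View pics/c18.png

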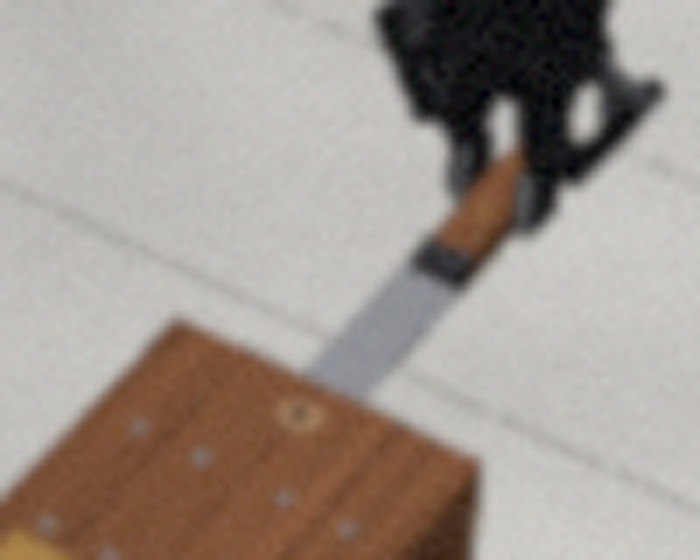

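View pics/c19.png

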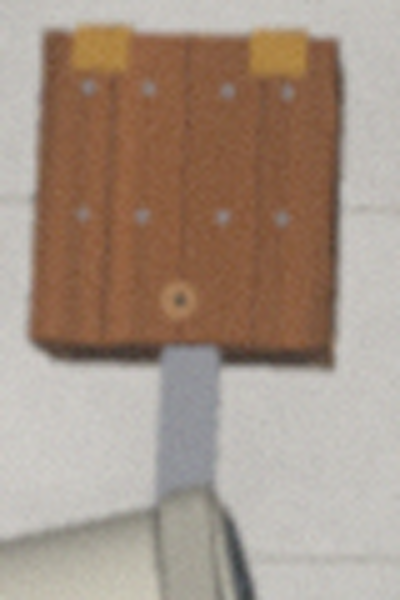

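The tip has entered the gap with no contact force; the blade meets the box front at top crop (190,347). Continuing in.

```bash
python3 -m crank '[{"x":0.004,"y":0,"z":0,"ax":0,"ay":0,"az":0,"jaw":1},{"x":0.008,"y":0,"z":0,"ax":0,"ay":0,"az":0,"jaw":1},{"x":0.012,"y":0,"z":0,"ax":0,"ay":0,"az":0,"jaw":1},{"x":0.016,"y":0,"z":0,"ax":0,"ay":0,"az":0,"jaw":1},{"x":0.02,"y":0,"z":0,"ax":0,"ay":0,"az":0,"jaw":1},{"x":0.024,"y":0,"z":0,"ax":0,"ay":0,"az":0,"jaw":1},{"x":0.028,"y":0,"z":0,"ax":0,"ay":0,"az":0,"jaw":1},{"x":0.032,"y":0,"z":0,"ax":0,"ay":0,"az":0,"jaw":1},{"x":0.034,"y":0,"z":0,"ax":0,"ay":0,"az":0,"jaw":1},{"x":0.036,"y":0,"z":0,"ax":0,"ay":0,"az":0,"jaw":1}]'
python3 - <<'E'
from h import *; from cell import env
st(env)
E
```

```text
time_s: 13.8
tcp_pos: [0.4551, 0.1082, 0.0648]
ee_rot: [1.0, 0.006, -0.0, 0.0]
ft_force: [-0.3, 0.7, -0.5]
width: 0.0226
t 13.8 p [0.4551 0.1082 0.0648] xdir [ 1.     0.012 -0.   ] z [-0. -0. -1.] F [-0.3   0.7  -0.54] M [ 0.001  0.047 -0.028] w 0.0226 q [0.23 0.36 2.1  0.   0.69 1.79]
```

```bash
python3 -m crank '[{"x":0.001,"y":0,"z":0,"ax":0,"ay":0,"az":0,"jaw":1},{"x":0.002,"y":0,"z":0,"ax":0,"ay":0,"az":0,"jaw":1},{"x":0.003,"y":0,"z":0,"ax":0,"ay":0,"az":0,"jaw":1},{"x":0.004,"y":0,"z":0,"ax":0,"ay":0,"az":0,"jaw":1},{"x":0.004,"y":0,"z":0,"ax":0,"ay":0,"az":0,"jaw":1}]'; python3 -m crank '[{"x":0.0007,"y":0,"z":0,"ax":0,"ay":0,"az":0,"jaw":1},{"x":0.0014,"y":0,"z":0,"ax":0,"ay":0,"az":0,"jaw":1},{"x":0.002,"y":0,"z":0,"ax":0,"ay":0,"az":0,"jaw":1}]'
```

```text
time_s: 14.3
tcp_pos: [0.4591, 0.1083, 0.0648]
ee_rot: [1.0, 0.006, 0.0, -0.0]
ft_force: [0.2, 0.1, -1.3]
width: 0.0228
time_s: 14.6
tcp_pos: [0.461, 0.1083, 0.0648]
ee_rot: [1.0, 0.006, 0.0, -0.0]
ft_force: [-0.2, -0.6, -0.8]
width: 0.023
```

```bash
python3 -m crank '[{"x":0.0005,"y":0,"z":0,"ax":0,"ay":0,"az":0,"jaw":1},{"x":0.001,"y":0,"z":0,"ax":0,"ay":0,"az":0,"jaw":1}]'
```

```text
time_s: 14.8
tcp_pos: [0.462, 0.1083, 0.0648]
ee_rot: [1.0, 0.006, 0.0, -0.0]
ft_force: [0.1, 0.2, -0.5]
width: 0.0225
```

```bash
python3 -m crank '[{"x":0.0005,"y":0,"z":0,"ax":0,"ay":0,"az":0,"jaw":1},{"x":0.001,"y":0,"z":0,"ax":0,"ay":0,"az":0,"jaw":1}]';python3 -m crank '[{"x":0.0005,"y":0,"z":0,"ax":0,"ay":0,"az":0,"jaw":1},{"x":0.001,"y":0,"z":0,"ax":0,"ay":0,"az":0,"jaw":1}]'
```

```text
time_s: 15.0
tcp_pos: [0.463, 0.1083, 0.0648]
ee_rot: [1.0, 0.006, -0.0, 0.0]
ft_force: [0.3, 0.2, -1.0]
width: 0.0225
time_s: 15.2
tcp_pos: [0.464, 0.1083, 0.0648]
ee_rot: [1.0, 0.006, -0.0, 0.0]
ft_force: [0.6, 0.7, -0.8]
width: 0.0225
```

```bash
python3 -m crank '[{"x":0.0005,"y":0,"z":0,"ax":0,"ay":0,"az":0,"jaw":1},{"x":0.001,"y":0,"z":0,"ax":0,"ay":0,"az":0,"jaw":1}]'
```

```text
time_s: 15.4
tcp_pos: [0.4642, 0.1082, 0.0646]
ee_rot: [1.0, 0.006, -0.001, 0.0]
ft_force: [-4.3, 0.2, -0.8]
width: 0.022
```

```bash
python3 -m crank '[{"x":0.0005,"y":0,"z":0,"ax":0,"ay":0,"az":0,"jaw":1},{"x":0.0005,"y":0,"z":0,"ax":0,"ay":0,"az":0,"jaw":1}]'
```

```text
time_s: 15.6
tcp_pos: [0.4642, 0.1081, 0.0644]
ee_rot: [1.0, 0.006, -0.001, 0.0]
ft_force: [-5.3, -0.1, 0.3]
width: 0.0226
```

Contact: Fx ≈ -5 N with the TCP stopped at x 0.464. That puts the tip near 0.623, against the 0.624 expected for the batten. I'll check that the door is still down, ease off and plan the arc.

```bash
python3 - <<'E'
from h import *; from cell import env
st(env); snap(env,"side","side9");snap(env,"top","top9")
crop("side9",230,160,330,280,5,"c20",1.3);crop("top9",180,140,260,260,5,"c21",1.6)
for th in list(range(0,30,4))+list(range(30,104,4)):
    r=np.interp(th,[0,10,30,60],[109,109,112,117]); t=np.radians(th)
    print(th,"x %.1f z %.1f"%(108-r*np.cos(t),-(1.55+r*np.sin(t))))
E
```

```text
t 15.6 p [0.4642 0.1081 0.0644] xdir [ 1.     0.012 -0.002] z [-0.002 -0.    -1.   ] F [-5.33 -0.06  0.32] M [0.019 0.778 0.035] w 0.0226 q [0.23 0.37 2.08 0.   0.7  1.78]
0 x -1.0 z -1.6
4 x -0.7 z -9.2
8 x 0.1 z -16.7
12 x 1.1 z -24.3
16 x 2.4 z -31.8
20 x 4.2 z -39.3
24 x 6.5 z -46.7
28 x 9.4 z -54.0
30 x 11.0 z -57.5
34 x 14.6 z -64.6
38 x 18.7 z -71.3
42 x 23.3 z -77.8
46 x 28.3 z -84.0
50 x 33.9 z -89.9
54 x 39.8 z -95.4
58 x 46.2 z -100.5
62 x 53.1 z -104.9
66 x 60.4 z -108.4
70 x 68.0 z -111.5
74 x 75.8 z -114.0
78 x 83.7 z -116.0
82 x 91.7 z -117.4
86 x 99.8 z -118.3
90 x 108.0 z -118.5
94 x 116.2 z -118.3
98 x 124.3 z -117.4
102 x 132.3 z -116.0
```

View pics/c20.png

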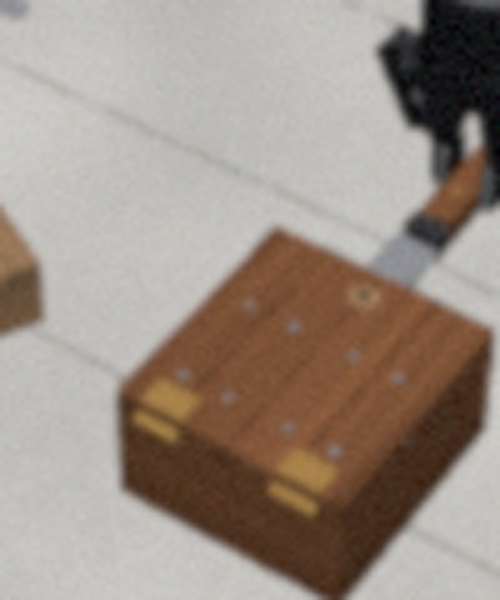

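View pics/c21.png

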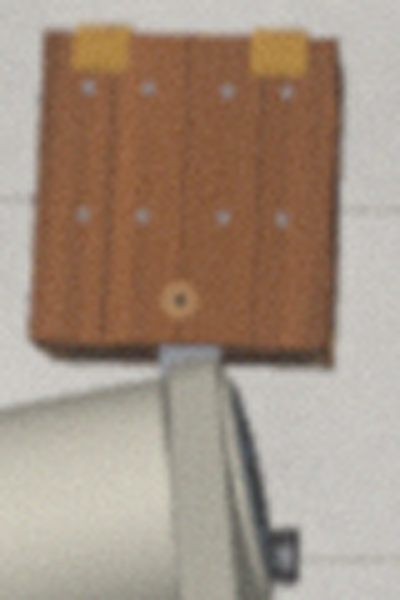

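Tip is at the batten: ferrule about 45 mm from the box front, door flush, box corners unchanged. Now levering up.

```bash
python3 -m crank '[{"x":-0.0015,"y":0,"z":-0.001,"ax":0,"ay":0,"az":0,"jaw":1},{"x":-0.0023,"y":0,"z":-0.0025,"ax":0,"ay":0,"az":0,"jaw":1},{"x":-0.0022,"y":0,"z":-0.0055,"ax":0,"ay":0,"az":0,"jaw":1},{"x":-0.002,"y":0,"z":-0.009,"ax":0,"ay":0,"az":0,"jaw":1},{"x":-0.0016,"y":0,"z":-0.013,"ax":0,"ay":0,"az":0,"jaw":1},{"x":-0.0012,"y":0,"z":-0.017,"ax":0,"ay":0,"az":0,"jaw":1},{"x":-0.0007,"y":0,"z":-0.0205,"ax":0,"ay":0,"az":0,"jaw":1},{"x":-0.0002,"y":0,"z":-0.0243,"ax":0,"ay":0,"az":0,"jaw":1},{"x":0.0005,"y":0,"z":-0.028,"ax":0,"ay":0,"az":0,"jaw":1},{"x":0.0011,"y":0,"z":-0.0318,"ax":0,"ay":0,"az":0,"jaw":1}]'
python3 - <<'E'
from h import *; from cell import env
st(env); snap(env,"side","side10");snap(env,"top","top10")
crop("side10",230,140,330,260,5,"c22",1.3)
E
```

```text
time_s: 16.7
tcp_pos: [0.4666, 0.1083, 0.0969]
ee_rot: [1.0, 0.006, 0.0, 0.0]
ft_force: [0.2, 0.0, -3.3]
width: 0.0227
t 16.7 p [0.4666 0.1083 0.0969] xdir [1.    0.012 0.   ] z [ 0. -0. -1.] F [ 0.23  0.01 -3.3 ] M [0.021 0.206 0.055] w 0.0227 q [ 0.22  0.31  2.05 -0.    0.77  1.78]
```

View pics/c22.png

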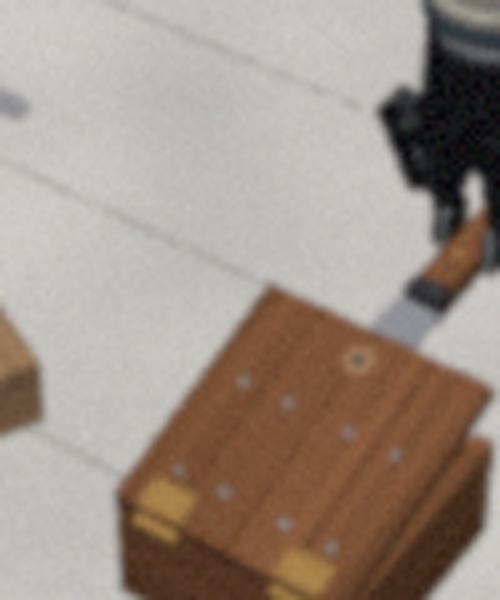

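```bash
python3 -m crank '[{"x":0.0012,"y":0,"z":-0.0057,"ax":0,"ay":0,"az":0,"jaw":1},{"x":0.0029,"y":0,"z":-0.0113,"ax":0,"ay":0,"az":0,"jaw":1},{"x":0.0048,"y":0,"z":-0.0168,"ax":0,"ay":0,"az":0,"jaw":1},{"x":0.007,"y":0,"z":-0.0222,"ax":0,"ay":0,"az":0,"jaw":1},{"x":0.0095,"y":0,"z":-0.0275,"ax":0,"ay":0,"az":0,"jaw":1},{"x":0.0122,"y":0,"z":-0.0328,"ax":0,"ay":0,"az":0,"jaw":1},{"x":0.0152,"y":0,"z":-0.0378,"ax":0,"ay":0,"az":0,"jaw":1},{"x":0.0185,"y":0,"z":-0.0428,"ax":0,"ay":0,"az":0,"jaw":1},{"x":0.0221,"y":0,"z":-0.0476,"ax":0,"ay":0,"az":0,"jaw":1},{"x":0.0259,"y":0,"z":-0.0522,"ax":0,"ay":0,"az":0,"jaw":1}]'
python3 - <<'E'
from h import *; from cell import env
st(env); snap(env,"side","side11");snap(env,"top","top11")
crop("side11",220,110,340,280,4,"c23",1.3);crop("top11",160,120,270,280,4,"c24",1.6)
E
```

```text
time_s: 17.8
tcp_pos: [0.4927, 0.1086, 0.1492]
ee_rot: [1.0, 0.006, 0.0, 0.0]
ft_force: [-0.9, -0.0, -1.9]
width: 0.0228
t 17.8 p [0.4927 0.1086 0.1492] xdir [1.    0.012 0.   ] z [ 0. -0. -1.] F [-0.87 -0.03 -1.87] M [-0.015  0.274  0.004] w 0.0228 q [ 0.21  0.27  1.96 -0.    0.91  1.77]
```

View pics/c23.png

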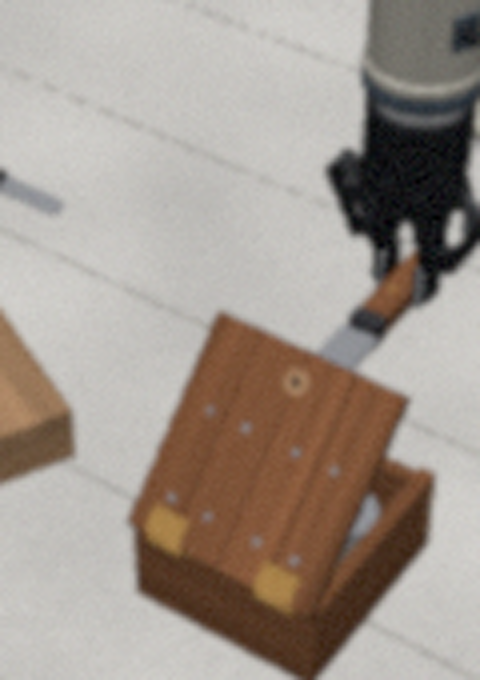

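View pics/c24.png

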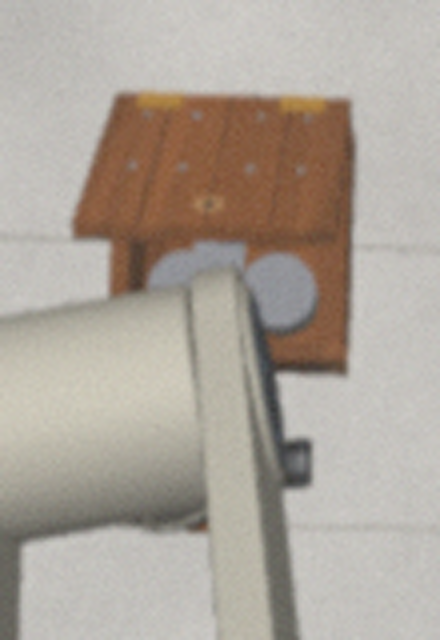

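```bash
python3 -m crank '[{"x":0.0041,"y":0,"z":-0.0045,"ax":0,"ay":0,"az":0,"jaw":1},{"x":0.0085,"y":0,"z":-0.0087,"ax":0,"ay":0,"az":0,"jaw":1},{"x":0.0131,"y":0,"z":-0.0127,"ax":0,"ay":0,"az":0,"jaw":1},{"x":0.0179,"y":0,"z":-0.0165,"ax":0,"ay":0,"az":0,"jaw":1},{"x":0.023,"y":0,"z":-0.0199,"ax":0,"ay":0,"az":0,"jaw":1},{"x":0.0284,"y":0,"z":-0.0227,"ax":0,"ay":0,"az":0,"jaw":1},{"x":0.034,"y":0,"z":-0.0252,"ax":0,"ay":0,"az":0,"jaw":1},{"x":0.0397,"y":0,"z":-0.0275,"ax":0,"ay":0,"az":0,"jaw":1},{"x":0.0455,"y":0,"z":-0.0294,"ax":0,"ay":0,"az":0,"jaw":1},{"x":0.0514,"y":0,"z":-0.0311,"ax":0,"ay":0,"az":0,"jaw":1}]'
python3 - <<'E'
from h import *; from cell import env
st(env); snap(env,"side","side12");snap(env,"top","top12")
crop("side12",220,90,340,280,3,"c25",1.3);crop("top12",160,90,270,280,3,"c26",1.6)
E
```

```text
time_s: 18.9
tcp_pos: [0.5444, 0.1092, 0.18]
ee_rot: [1.0, 0.006, 0.0, -0.0]
ft_force: [0.3, -0.8, -1.2]
width: 0.0227
t 18.9 p [0.5444 0.1092 0.18  ] xdir [1.    0.012 0.   ] z [ 0.  0. -1.] F [ 0.32 -0.85 -1.25] M [ 0.001  0.145 -0.032] w 0.0227 q [ 0.2   0.3   1.83 -0.    1.01  1.75]
```

View pics/c25.png

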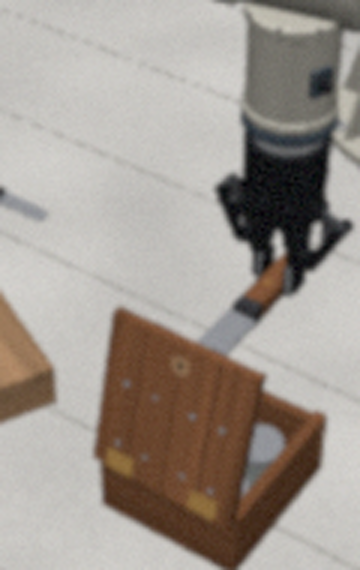

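View pics/c26.png

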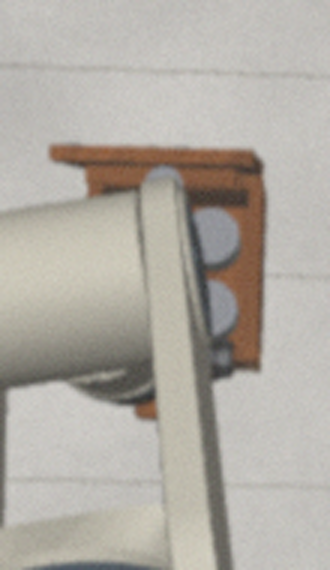

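```bash
python3 -m crank '[{"x":0.006,"y":0,"z":-0.0013,"ax":0,"ay":0,"az":0,"jaw":1},{"x":0.012,"y":0,"z":-0.0023,"ax":0,"ay":0,"az":0,"jaw":1},{"x":0.0181,"y":0,"z":-0.003,"ax":0,"ay":0,"az":0,"jaw":1},{"x":0.0242,"y":0,"z":-0.0034,"ax":0,"ay":0,"az":0,"jaw":1},{"x":0.0303,"y":0,"z":-0.0034,"ax":0,"ay":0,"az":0,"jaw":1},{"x":0.0345,"y":0,"z":-0.0034,"ax":0,"ay":0,"az":0,"jaw":1},{"x":0.0385,"y":0,"z":-0.0034,"ax":0,"ay":0,"az":0,"jaw":1},{"x":0.0425,"y":0,"z":-0.0034,"ax":0,"ay":0,"az":0,"jaw":1},{"x":0.046,"y":0,"z":-0.0034,"ax":0,"ay":0,"az":0,"jaw":1},{"x":0.049,"y":0,"z":-0.0034,"ax":0,"ay":0,"az":0,"jaw":1}]'
python3 - <<'E'
from h import *; from cell import env
st(env); snap(env,"side","side13");snap(env,"top","top13")
crop("side13",220,90,340,280,3,"c27",1.3);crop("top13",160,90,270,280,3,"c28",1.6)
E
```

```text
time_s: 20.0
tcp_pos: [0.5931, 0.1098, 0.1833]
ee_rot: [1.0, 0.006, 0.0, -0.0]
ft_force: [-0.3, -0.2, -0.7]
width: 0.0226
t 20.0 p [0.5931 0.1098 0.1833] xdir [1.    0.012 0.   ] z [ 0.  0. -1.] F [-0.29 -0.21 -0.71] M [ 0.024  0.018 -0.016] w 0.0226 q [0.18 0.37 1.73 0.   1.05 1.74]
```

View pics/c27.png

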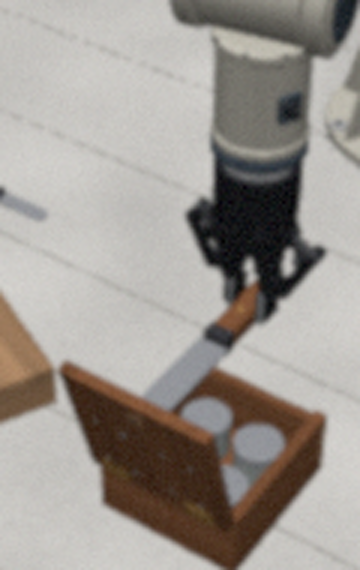

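View pics/c28.png

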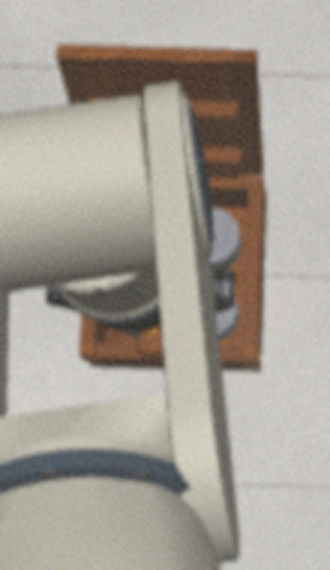

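The door has fallen back past upright (underside visible with both battens, tins exposed). Withdrawing the knife straight back.

```bash
python3 -m crank '[{"x":-0.03,"y":0,"z":0,"ax":0,"ay":0,"az":0,"jaw":1},{"x":-0.07,"y":0,"z":0,"ax":0,"ay":0,"az":0,"jaw":1},{"x":-0.11,"y":0,"z":0,"ax":0,"ay":0,"az":0,"jaw":1},{"x":-0.15,"y":0,"z":0,"ax":0,"ay":0,"az":0,"jaw":1},{"x":-0.19,"y":0.01,"z":0,"ax":0,"ay":0,"az":0,"jaw":1},{"x":-0.22,"y":0.04,"z":0,"ax":0,"ay":0,"az":0,"jaw":1},{"x":-0.232,"y":0.08,"z":0.02,"ax":0,"ay":0,"az":0,"jaw":1},{"x":-0.232,"y":0.11,"z":0.05,"ax":0,"ay":0,"az":0,"jaw":1},{"x":-0.232,"y":0.11,"z":0.09,"ax":0,"ay":0,"az":0,"jaw":1},{"x":-0.232,"y":0.11,"z":0.12,"ax":0,"ay":0,"az":0,"jaw":1}]'
python3 - <<'E'
from h import *; from cell import env
st(env); rel(env,[.36,0,.003],0.7)
E
```

```text
time_s: 21.1
tcp_pos: [0.3619, -0.0038, 0.0623]
ee_rot: [1.0, 0.005, 0.001, 0.0]
ft_force: [0.3, 0.4, -1.2]
width: 0.0228
t 21.1 p [ 0.3619 -0.0038  0.0623] xdir [1.    0.009 0.001] z [ 0.001 -0.    -1.   ] F [ 0.33  0.35 -1.18] M [0.006 0.02  0.002] w 0.0228 q [-0.01  0.23  2.31 -0.    0.6   1.55]
shift [-0.002  -0.0038  0.0593] turn [ 0.     -0.0011 -0.0027]
```

```bash
python3 -m crank '[{"x":0,"y":0,"z":0.02,"ax":0,"ay":0,"az":0,"jaw":1},{"x":0,"y":0,"z":0.035,"ax":0,"ay":0,"az":0,"jaw":1},{"x":0,"y":0,"z":0.045,"ax":0,"ay":0,"az":0,"jaw":1},{"x":0,"y":0,"z":0.052,"ax":0,"ay":0,"az":0,"jaw":1},{"x":0,"y":0,"z":0.056,"ax":0,"ay":0,"az":0,"jaw":1},{"x":0,"y":0,"z":0.058,"ax":0,"ay":0,"az":0,"jaw":1},{"x":0,"y":0,"z":0.058,"ax":0,"ay":0,"az":0,"jaw":1}]'
python3 - <<'E'
from h import *; from cell import env
st(env); snap(env,"side","side14"); crop("side14",220,70,360,280,3,"c29",1.3)
E
```

```text
time_s: 21.8
tcp_pos: [0.3624, -0.0029, 0.0055]
ee_rot: [1.0, 0.006, 0.0, 0.0]
ft_force: [-0.2, 0.2, -1.2]
width: 0.0225
t 21.8 p [ 0.3624 -0.0029  0.0055] xdir [1.    0.012 0.   ] z [ 0. -0. -1.] F [-0.2   0.24 -1.22] M [-0.011  0.095 -0.049] w 0.0225 q [-0.01  0.38  2.33 -0.    0.43  1.55]
```

View pics/c29.png

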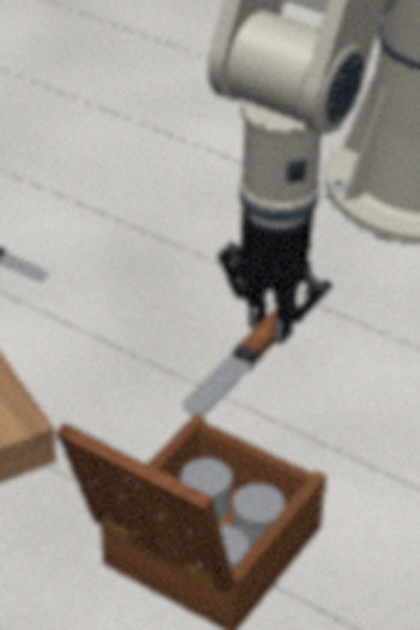

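```bash
python3 -m crank '[{"x":0,"y":0,"z":0.0015,"ax":0,"ay":0,"az":0,"jaw":1},{"x":0,"y":0,"z":0.0025,"ax":0,"ay":0,"az":0,"jaw":1},{"x":0,"y":0,"z":0.0025,"ax":0,"ay":0,"az":0,"jaw":1}]'; python3 -m crank '[{"x":0,"y":0,"z":0,"ax":0,"ay":0,"az":0,"jaw":0.7},{"x":0,"y":0,"z":0,"ax":0,"ay":0,"az":0,"jaw":0.4},{"x":0,"y":0,"z":0,"ax":0,"ay":0,"az":0,"jaw":0.2},{"x":0,"y":0,"z":0,"ax":0,"ay":0,"az":0,"jaw":0.2},{"x":0,"y":0,"z":-0.02,"ax":0,"ay":0,"az":0,"jaw":0.2},{"x":0,"y":0,"z":-0.06,"ax":0,"ay":0,"az":0,"jaw":0.2},{"x":0,"y":0,"z":-0.11,"ax":0,"ay":0,"az":0,"jaw":0.2},{"x":0,"y":0,"z":-0.16,"ax":0,"ay":0,"az":0,"jaw":0.2},{"x":0,"y":0.05,"z":-0.18,"ax":0,"ay":0,"az":0,"jaw":0.2},{"x":0,"y":0.1,"z":-0.2,"ax":0,"ay":0,"az":0,"jaw":0.2}]'; python3 -m crank '[{"x":0,"y":0.05,"z":0,"ax":0,"ay":0,"az":0,"jaw":0.2},{"x":0,"y":0.1,"z":0,"ax":0,"ay":0,"az":0,"jaw":0.2},{"x":0,"y":0.15,"z":0,"ax":0,"ay":0,"az":0,"jaw":0.2},{"x":0,"y":0.2,"z":0,"ax":0,"ay":0,"az":0,"jaw":0.2},{"x":0,"y":0.2,"z":0,"ax":0,"ay":0,"az":0,"jaw":0.2},{"x":0,"y":0.2,"z":0,"ax":0,"ay":0,"az":0,"jaw":0.2}]'
python3 - <<'E'
from h import *; from cell import env
st(env); snap(env,"side","side15");snap(env,"top","top15")
crop("side15",140,80,460,320,2,"c30",1.3);crop("top15",20,90,470,380,1.7,"c31",1.6)
E
```

```text
time_s: 22.15
tcp_pos: [0.3622, -0.0029, 0.0029]
ee_rot: [1.0, 0.006, 0.0, 0.0]
ft_force: [0.5, -0.3, -1.1]
width: 0.0227
time_s: 23.15
tcp_pos: [0.364, -0.096, 0.2022]
ee_rot: [1.0, 0.008, 0.002, 0.0]
ft_force: [1.1, 1.1, -1.3]
width: 0.0684
time_s: 23.75
tcp_pos: [0.3649, -0.2964, 0.1995]
ee_rot: [1.0, 0.005, -0.0, -0.0]
ft_force: [-0.2, 0.1, -0.5]
width: 0.0687
t 23.75 p [ 0.3649 -0.2964  0.1995] xdir [ 1.     0.009 -0.001] z [-0.001  0.001 -1.   ] F [-0.17  0.1  -0.52] M [ 0.024 -0.032 -0.037] w 0.0687 q [-0.69  0.15  1.99  0.    1.01  0.88]
```

View pics/c30.png

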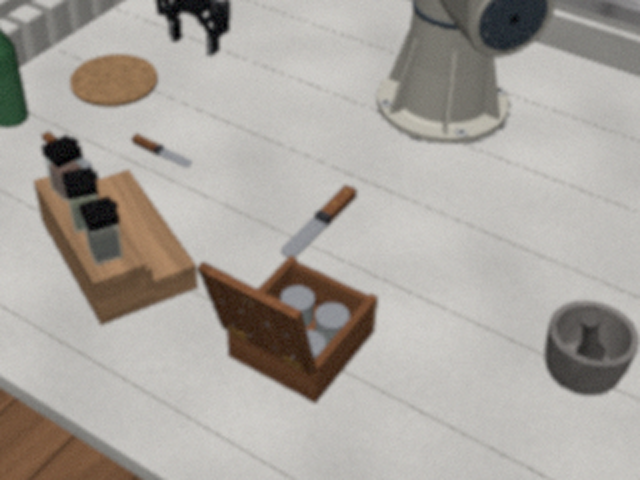

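View pics/c31.png

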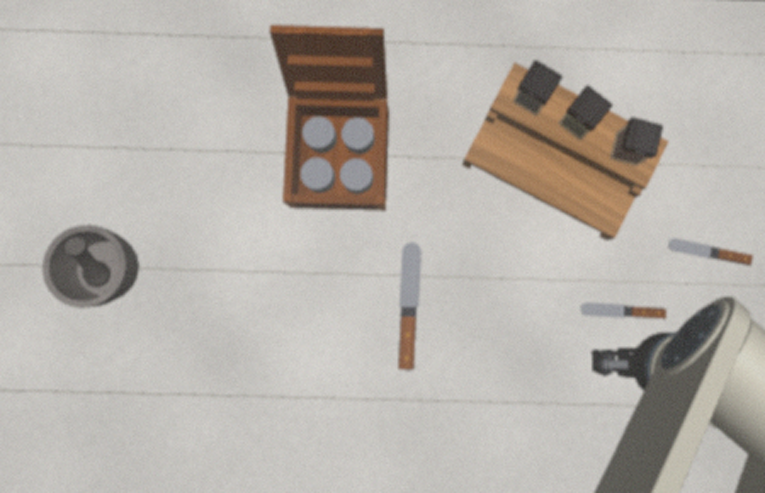

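```bash
python3 - <<'E'
from h import *; from cell import env
a=cv2.imread("pics/top0.png");b=cv2.imread("pics/top15.png");c=cv2.imread("pics/side0.png");d=cv2.imread("pics/side15.png")
def shift(a,b,x0,y0,x1,y1):
    f=lambda i:np.float32(cv2.cvtColor(i[y0:y1,x0:x1],cv2.COLOR_BGR2GRAY)); return np.round(cv2.phaseCorrelate(f(a),f(b),cv2.createHanningWindow((x1-x0,y1-y0),cv2.CV_32F)),2)
for n,r in {"mortar":(35,210,110,280),"shakers":(315,115,420,195),"boxfront":(180,195,255,225)}.items(): print(n,"top",shift(a,b,*r))
print("shakers side",shift(c,d,150,140,215,220),"mortar side",shift(c,d,405,225,465,285),"box side lower",shift(c,d,255,245,325,285))
E
```

```text
Traceback (most recent call last):
ValueError: setting an array element with a sequence. The requested array has an inhomogeneous shape after 1 dimensions. The detected shape was (2,) + inhomogeneous part.
```

```bash
python3 - <<'E'
from h import *
a=cv2.imread("pics/top0.png");b=cv2.imread("pics/top15.png");c=cv2.imread("pics/side0.png");d=cv2.imread("pics/side15.png")
def shift(a,b,x0,y0,x1,y1):
    f=lambda i:np.float32(cv2.cvtColor(i[y0:y1,x0:x1],cv2.COLOR_BGR2GRAY)); (p,q)=cv2.phaseCorrelate(f(a),f(b),cv2.createHanningWindow((x1-x0,y1-y0),cv2.CV_32F)); return np.round([*p,q],2)
for n,r in {"mortar":(35,210,110,280),"shakers":(315,115,420,195)}.items(): print(n,"top",shift(a,b,*r))
print("shakers side",shift(c,d,150,140,215,220),"mortar side",shift(c,d,405,225,465,285),"box side lower",shift(c,d,255,245,325,285))
E
```

```text
mortar top [0.47 0.03 0.93]
shakers top [-0.1  -0.07  1.1 ]
shakers side [ 0.06 -0.12  1.05] mortar side [-0.04 -0.04  1.03] box side lower [-0.04  0.37  0.7 ]
```

```bash
python3 -c "
from cell import env
print(env.sign_off())"
```

```text
the job is handed in; nothing more can be done
None
```

The job is done and was handed in at about 24 s of the 69 s limit. I drew the knife out by its blade, let it lie on the ledge and took a fresh grip on the handle. I then slid the blade level into the gap with the door still down. It stopped against the batten at about 5 N, less than the 9 N that could move the box, with the tip within about 1 mm of where I expected the batten. I raised the door with the blade tip, pushed it past upright, drew the knife back and laid it on the ledge in front of the box.

**Last checks:** The final pictures show:
- The door is leaning back open.
- The knife lies flat in front of the box, clear of it.
- The gripper touches nothing.

Compared with the first pictures:
- **Shakers:** they shifted by at most about 0.1 px.
- **Box:** its lower part shifted by about 0.4 px, roughly 1 mm or less, in a view the opened door partly changes.
- **Mortar:** the two views disagree: about 0.5 px in the top view, near zero in the side view. I take that as noise, since the arm never went near it.

The two cameras disagreed by a few millimetres in y, up to 7 mm on the box. I relied on the arm's own position and the contact force for the fit. One early move was refused because I had left out some row values, and nothing moved.

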